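# Put salvaged appliance parts away in the covered grid tray

## Robot

A 6-joint arm with a two-finger parallel gripper is mounted at the origin on the work surface. World frame = base frame: x ahead of the robot, y to its left, z up, the work surface at z = 0. Lengths are in m, angles in rad, forces in N, time in s.
With the tool pointing down it reaches from about 0.275 to 0.875 m from the base axis. Payload 12.5 kg.
Tool frame: the origin (TCP) lies at the very end of the fingers, on their centre line; the grasp point (between the pads) lies 19 mm behind it (manip.grip_depth is the z of the grasp point in the tool frame, in m); z points along the fingers, y is the direction in which the jaws open and shut (so a half turn about z gives the same grasp; the last joint's range is limited). The gripper opens to 85 mm and grips with 20 to 120 N. Pads are 22 mm wide; open, the fingers measure 114 mm over their backs; the gripper's body (76 mm by 85 mm) begins 54 mm behind the grasp point. The pads swing forward as they close: fully open they stand 13 mm farther back than shut.
Start: joints at [-0.085, 0.351, 1.652, -0, 1.139, -0.085], TCP at [0.55, 0, 0.211] pointing down, gripper open.
Joint ranges: [-2.75, 2.75], [-0.79, 2.1], [0.01, 2.65], [-1.57, 4.71], [0.07, 3.14], [-2.87, 2.87]. Speed limits (rad/s): [2.22, 2.22, 2.79, 3.14, 3.14, 3.14].

## Interface

Orientations are given as a unit quaternion [x, y, z, w].
In Python, from rig import manip, get_image, camera_params, job, nets gives the robot as it stands. The module is installed in compiled form; this text tells all that it offers.
- The arm moves only by the tool carry_out, never from a script. Its argument "plan" is a list of rows, each a list of 6 numbers: the shift along the tool's x, y, z in m, then the turn, a rotation vector about the tool's x, y, z in degrees. In form: [[dx, dy, dz, rx, ry, rz], ...]. A call has 1 to 8 rows; each row is the pose to reach, as a shift and turn from the pose commanded when the call began, along the tool's axes at that moment; what a row does not reach only later rows make up. A row lasts 1/10 s, in which the tool goes at most 50 mm and 8.59 degrees, less where a joint would pass 70% of its speed; a pose out of reach is approached as far as the arm can. A call with a gripper value outside its range is refused whole. "grip" is the opening, from 0 (shut) to 1 (fully open), set as the call begins (left out, the last holds). The fingers move at their own pace and stop on an object; "grip_force" is the grip in N (left out, the last holds). Time passes only in rows, so rows that repeat a pose let the fingers close. It gives the time, the measured TCP pose, the force and the opening at its end, in the units of the state.
- manip.observe(): the state, without advancing time (a new reading comes with each control period).
- get_image(name): name is "scene" or "side" or "wrist"; returns the picture (400x640x3 uint8, red, green, blue); there is no depth.
- camera_params(name): a dict with "vfov" (degrees; the focal length in pixels is half the picture's height over the tangent of half this angle, whatever the lens; pixels are square), "cx", "cy" (the principal point, pixels), "view" (4x4, takes a point from world to camera coordinates); the wrist camera has in their place "mount" (4x4, takes a point from camera to tool coordinates, whose origin is the TCP and whose axes are the flange's). Camera axes: x right, y down, z forward; pixel columns grow to the right and rows downward; lengths in m; the calibration is good to about 2 mm. A picture is of the moment at which its call begins: read the wrist's pose just before it. camera_params takes no time and is no camera call.
- job.sign_off(): hands the job in, once; it reports no verdict.
Trained networks look in the newest picture that a camera, given by its name, has taken for a name from the list of things; names that differ only in an ending like _2 or _b are one class to them, and where a whole thing is asked for, a point or a joint stands for the part that bears it (a point fixed in the world has none). Each returns a list of dicts, best first, with "confidence" (0 to 1); they miss things now and then, are a little off and sometimes report something else, mostly with a low value. They report only what shows in the picture. A call takes as long as a camera call. They do not tell look-alikes from the thing itself.
- nets.search_frame(thing, camera): "at" ([x, y, z] in m, in the coordinates of the camera as it stood for that picture, good to about 4 mm: the middle of the surface that is visible of it).
- nets.tip_of(thing, camera): "at" ([x, y, z] in m, in the coordinates of the camera as it stood for that picture, good to about 4 mm: a listed point, or the origin of a listed thing).
The state is a dict: "clock": time; "joints": joint angles; "joint_vel": joint speeds; "joint_torque": joint torques, N m; "position": TCP position; "eef_rot": TCP orientation; "force": force on the tool from outside, world axes, zero at the start; "wrist_torque": the same for the moment, N m; "opening": finger opening in m.
Only numpy, scipy, OpenCV 4.12 (cv2) and the standard library are available. Lean on these libraries where they do the work, as an engineer would, in place of code of your own. Each camera call takes 0.05 s, during which the arm holds its last target.

## Task

Put away the salvaged parts standing on the bench: slide the tray's clear cover fully open, and put every motor, transformer and capacitor from the bench into a free front or middle compartment of the column whose rear compartment already holds a part of its kind, one part to a compartment. Then slide the cover fully shut. The parts already in the rear row stay there, and the beaker, tape, screwdriver, multimeter and spanner stay where they are on the bench.

Things in the scene. Friction and masses are not known exactly. Their poses are not given: they have to be found in the camera images.
- tray: low green tray fixed on the bench, origin at bench height under the middle of its 3 x 3 grid: x to the rear (away from the robot), y to the left. Compartments: columns at y = -86, 0, 86 mm; rows at x = -82 (front), 0 (middle), 82 mm (rear); each 78 (x) x 82 (y) mm inside. Floor 12 mm above the bench; all walls 4 mm thick, tops 42 mm above the bench. Two 20 mm high rails at y = +-145 mm.
- cover (a joint): clear plastic cover over the tray, 262 (x) x 301 (y) mm, top 122 mm above the bench, with side skirts on the rails, open at front and back. Value: how far it is slid to the rear along the tray's x, m: 0 shut (over the whole grid), 0.235 fully open (stop; front and middle rows bare, only the rear 20 mm of the grid still roofed). About 1.5 N of friction; stays where it is left.
- handle (a point): middle of the cover's steel handle: a level round bar 10 mm thick, 100 mm long along the tray's y, held 30 mm above the cover's top near its front edge (tray x = -110 mm when shut), 152 mm above the bench. Can be pinched from above with the fingers closing along the tray's x. Moves with the cover.
- motor_kept: small electric motor: upright steel cylinder, 48 mm diameter, 70 mm tall, thin black band round its foot, 8 mm shaft standing 12 mm out of the top, about 0.25 kg. The one already kept in the tray's rear row; it shows which column is for motors. Origin at mid-height on its axis, z axis up along it.
- motor_1: small electric motor: upright steel cylinder, 48 mm diameter, 70 mm tall, thin black band round its foot, 8 mm shaft standing 12 mm out of the top, about 0.25 kg. Stands on the bench left of the tray, to be put away; may be absent. Origin at mid-height on its axis (35 mm above its underside), z axis up along it.
- motor_2: small electric motor: upright steel cylinder, 48 mm diameter, 70 mm tall, thin black band round its foot, 8 mm shaft standing 12 mm out of the top, about 0.25 kg. Stands on the bench left of the tray, to be put away; may be absent. Origin at mid-height on its axis (35 mm above its underside), z axis up along it.
- transformer_kept: small transformer: upright dark steel core 46 (its x) x 30 (its y) x 70 (its z) mm with a copper coil 34 x 40 x 46 mm round its middle (5 mm proud on the y sides), about 0.35 kg; grip it on the flat x faces. The one already kept in the tray's rear row; it shows which column is for transformers. Origin at mid-height on its axis, z axis up along it.
- transformer_1: small transformer: upright dark steel core 46 (its x) x 30 (its y) x 70 (its z) mm with a copper coil 34 x 40 x 46 mm round its middle (5 mm proud on the y sides), about 0.35 kg; grip it on the flat x faces. Stands on the bench left of the tray, to be put away; may be absent. Origin at mid-height on its axis (35 mm above its underside), z axis up along it.
- transformer_2: small transformer: upright dark steel core 46 (its x) x 30 (its y) x 70 (its z) mm with a copper coil 34 x 40 x 46 mm round its middle (5 mm proud on the y sides), about 0.35 kg; grip it on the flat x faces. Stands on the bench left of the tray, to be put away; may be absent. Origin at mid-height on its axis (35 mm above its underside), z axis up along it.
- capacitor_kept: motor capacitor: upright slim white plastic cylinder, 32 mm diameter, 74 mm tall, two 8 mm brass tabs on top (they touch nothing), about 0.12 kg. The one already kept in the tray's rear row; it shows which column is for capacitors. Origin at mid-height on its axis, z axis up along it.
- capacitor_1: motor capacitor: upright slim white plastic cylinder, 32 mm diameter, 74 mm tall, two 8 mm brass tabs on top (they touch nothing), about 0.12 kg. Stands on the bench left of the tray, to be put away; may be absent. Origin at mid-height on its axis (37 mm above its underside), z axis up along it.
- capacitor_2: motor capacitor: upright slim white plastic cylinder, 32 mm diameter, 74 mm tall, two 8 mm brass tabs on top (they touch nothing), about 0.12 kg. Stands on the bench left of the tray, to be put away; may be absent. Origin at mid-height on its axis (37 mm above its underside), z axis up along it.
- glass_beaker: bystander: open glass beaker, 64 mm diameter, 85 mm tall, among the parts; origin under its centre
- tape_roll: bystander: roll of grey tape lying flat among the parts, 90 mm diameter, 24 mm high; origin under its centre
- screwdriver: bystander: screwdriver lying on the bench's right side; origin about its middle
- multimeter: bystander: yellow multimeter lying flat right of the tray, 150 x 78 x 38 mm; origin under its centre
- spanner: bystander: spanner lying on the bench's right side; origin about its middle
Not all that is in view belongs to the job. Leave any purple look-alike of the transformer_2 alone.

How it is judged:
On the way, in this order (a step that is already met when the one before it is completed fails the run):
1. the cover is slid fully open (at least 215 mm) (value of joint cover above 0.215 m), for 0.2 s.
2. with the cover open (at least 150 mm), every part is down in a front or middle compartment of the column whose rear compartment holds its kind, one part to a compartment (x of motor_kept in the frame of tray between 0.041 and 0.123 m and x of motor_1 in the frame of tray between -0.123 and 0.039 m and x of motor_2 in the frame of tray between -0.123 and 0.039 m and z of motor_kept in the frame of tray between 0.01 and 0.062 m and z of motor_1 in the frame of tray between 0.01 and 0.062 m and z of motor_2 in the frame of tray between 0.01 and 0.062 m and ((y of motor_kept in the frame of tray between -0.129 and -0.043 m and y of motor_1 in the frame of tray between -0.129 and -0.043 m and y of motor_2 in the frame of tray between -0.129 and -0.043 m) or (y of motor_kept in the frame of tray between -0.043 and 0.043 m and y of motor_1 in the frame of tray between -0.043 and 0.043 m and y of motor_2 in the frame of tray between -0.043 and 0.043 m) or (y of motor_kept in the frame of tray between 0.043 and 0.129 m and y of motor_1 in the frame of tray between 0.043 and 0.129 m and y of motor_2 in the frame of tray between 0.043 and 0.129 m)) and ((x of motor_1 in the frame of tray below -0.041 m and x of motor_2 in the frame of tray above -0.041 m) or (x of motor_2 in the frame of tray below -0.041 m and x of motor_1 in the frame of tray above -0.041 m)) and x of transformer_kept in the frame of tray between 0.041 and 0.123 m and x of transformer_1 in the frame of tray between -0.123 and 0.039 m and x of transformer_2 in the frame of tray between -0.123 and 0.039 m and z of transformer_kept in the frame of tray between 0.01 and 0.062 m and z of transformer_1 in the frame of tray between 0.01 and 0.062 m and z of transformer_2 in the frame of tray between 0.01 and 0.062 m and ((y of transformer_kept in the frame of tray between -0.129 and -0.043 m and y of transformer_1 in the frame of tray between -0.129 and -0.043 m and y of transformer_2 in the frame of tray between -0.129 and -0.043 m) or (y of transformer_kept in the frame of tray between -0.043 and 0.043 m and y of transformer_1 in the frame of tray between -0.043 and 0.043 m and y of transformer_2 in the frame of tray between -0.043 and 0.043 m) or (y of transformer_kept in the frame of tray between 0.043 and 0.129 m and y of transformer_1 in the frame of tray between 0.043 and 0.129 m and y of transformer_2 in the frame of tray between 0.043 and 0.129 m)) and ((x of transformer_1 in the frame of tray below -0.041 m and x of transformer_2 in the frame of tray above -0.041 m) or (x of transformer_2 in the frame of tray below -0.041 m and x of transformer_1 in the frame of tray above -0.041 m)) and x of capacitor_kept in the frame of tray between 0.041 and 0.123 m and x of capacitor_1 in the frame of tray between -0.123 and 0.039 m and x of capacitor_2 in the frame of tray between -0.123 and 0.039 m and z of capacitor_kept in the frame of tray between 0.01 and 0.062 m and z of capacitor_1 in the frame of tray between 0.01 and 0.062 m and z of capacitor_2 in the frame of tray between 0.01 and 0.062 m and ((y of capacitor_kept in the frame of tray between -0.129 and -0.043 m and y of capacitor_1 in the frame of tray between -0.129 and -0.043 m and y of capacitor_2 in the frame of tray between -0.129 and -0.043 m) or (y of capacitor_kept in the frame of tray between -0.043 and 0.043 m and y of capacitor_1 in the frame of tray between -0.043 and 0.043 m and y of capacitor_2 in the frame of tray between -0.043 and 0.043 m) or (y of capacitor_kept in the frame of tray between 0.043 and 0.129 m and y of capacitor_1 in the frame of tray between 0.043 and 0.129 m and y of capacitor_2 in the frame of tray between 0.043 and 0.129 m)) and ((x of capacitor_1 in the frame of tray below -0.041 m and x of capacitor_2 in the frame of tray above -0.041 m) or (x of capacitor_2 in the frame of tray below -0.041 m and x of capacitor_1 in the frame of tray above -0.041 m)) and value of joint cover above 0.15 m), for 0.3 s.
At the end, for the whole second after the job is handed in: Cover shut within 10 mm; every bench part at rest, its middle within a front or middle compartment of its kind's column and under 50 mm above the tray floor (standing or lying), one to a compartment; the kept parts still in their rear compartments (x of motor_kept in the frame of tray between 0.041 and 0.123 m and x of motor_1 in the frame of tray between -0.123 and 0.039 m and x of motor_2 in the frame of tray between -0.123 and 0.039 m and z of motor_kept in the frame of tray between 0.01 and 0.062 m and z of motor_1 in the frame of tray between 0.01 and 0.062 m and z of motor_2 in the frame of tray between 0.01 and 0.062 m and ((y of motor_kept in the frame of tray between -0.129 and -0.043 m and y of motor_1 in the frame of tray between -0.129 and -0.043 m and y of motor_2 in the frame of tray between -0.129 and -0.043 m) or (y of motor_kept in the frame of tray between -0.043 and 0.043 m and y of motor_1 in the frame of tray between -0.043 and 0.043 m and y of motor_2 in the frame of tray between -0.043 and 0.043 m) or (y of motor_kept in the frame of tray between 0.043 and 0.129 m and y of motor_1 in the frame of tray between 0.043 and 0.129 m and y of motor_2 in the frame of tray between 0.043 and 0.129 m)) and ((x of motor_1 in the frame of tray below -0.041 m and x of motor_2 in the frame of tray above -0.041 m) or (x of motor_2 in the frame of tray below -0.041 m and x of motor_1 in the frame of tray above -0.041 m)) and x of transformer_kept in the frame of tray between 0.041 and 0.123 m and x of transformer_1 in the frame of tray between -0.123 and 0.039 m and x of transformer_2 in the frame of tray between -0.123 and 0.039 m and z of transformer_kept in the frame of tray between 0.01 and 0.062 m and z of transformer_1 in the frame of tray between 0.01 and 0.062 m and z of transformer_2 in the frame of tray between 0.01 and 0.062 m and ((y of transformer_kept in the frame of tray between -0.129 and -0.043 m and y of transformer_1 in the frame of tray between -0.129 and -0.043 m and y of transformer_2 in the frame of tray between -0.129 and -0.043 m) or (y of transformer_kept in the frame of tray between -0.043 and 0.043 m and y of transformer_1 in the frame of tray between -0.043 and 0.043 m and y of transformer_2 in the frame of tray between -0.043 and 0.043 m) or (y of transformer_kept in the frame of tray between 0.043 and 0.129 m and y of transformer_1 in the frame of tray between 0.043 and 0.129 m and y of transformer_2 in the frame of tray between 0.043 and 0.129 m)) and ((x of transformer_1 in the frame of tray below -0.041 m and x of transformer_2 in the frame of tray above -0.041 m) or (x of transformer_2 in the frame of tray below -0.041 m and x of transformer_1 in the frame of tray above -0.041 m)) and x of capacitor_kept in the frame of tray between 0.041 and 0.123 m and x of capacitor_1 in the frame of tray between -0.123 and 0.039 m and x of capacitor_2 in the frame of tray between -0.123 and 0.039 m and z of capacitor_kept in the frame of tray between 0.01 and 0.062 m and z of capacitor_1 in the frame of tray between 0.01 and 0.062 m and z of capacitor_2 in the frame of tray between 0.01 and 0.062 m and ((y of capacitor_kept in the frame of tray between -0.129 and -0.043 m and y of capacitor_1 in the frame of tray between -0.129 and -0.043 m and y of capacitor_2 in the frame of tray between -0.129 and -0.043 m) or (y of capacitor_kept in the frame of tray between -0.043 and 0.043 m and y of capacitor_1 in the frame of tray between -0.043 and 0.043 m and y of capacitor_2 in the frame of tray between -0.043 and 0.043 m) or (y of capacitor_kept in the frame of tray between 0.043 and 0.129 m and y of capacitor_1 in the frame of tray between 0.043 and 0.129 m and y of capacitor_2 in the frame of tray between 0.043 and 0.129 m)) and ((x of capacitor_1 in the frame of tray below -0.041 m and x of capacitor_2 in the frame of tray above -0.041 m) or (x of capacitor_2 in the frame of tray below -0.041 m and x of capacitor_1 in the frame of tray above -0.041 m)) and linear speed of each of motor_1, motor_2, transformer_1, transformer_2, capacitor_1, capacitor_2 below 0.03 m/s and value of joint cover below 0.01 m); the robot touches nothing.
It fails at once if the glass beaker is pushed more than 40 mm from its place (distance of glass_beaker from where it was at the start of the episode above 0.04 m).
It fails at once if the tape roll is pushed more than 40 mm from its place (distance of tape_roll from where it was at the start of the episode above 0.04 m).
It fails at once if the screwdriver is pushed more than 40 mm from its place (distance of screwdriver from where it was at the start of the episode above 0.04 m).
It fails at once if the multimeter is pushed more than 40 mm from its place (distance of multimeter from where it was at the start of the episode above 0.04 m).
It fails at once if the spanner is pushed more than 40 mm from its place (distance of spanner from where it was at the start of the episode above 0.04 m).
Of motor_1, motor_2, transformer_1, transformer_2, capacitor_1, capacitor_2 only 4 to 6 are there at a start; the rules pass over those that are not, and their reading is None.
At some moment in a run one of motor_1, motor_2, transformer_1, transformer_2, capacitor_1, capacitor_2 may be knocked a few centimetres aside while the robot is not near it.
It also fails if it takes over 210 s, if anything falls off the work surface, if the arm or the gripper's body presses on something with over 40 N, if the wrist force passes 120 N, or if a joint passes its speed limit or range.

## Working session

There is one attempt and no reset: what is moved stays moved. The work goes in short steps, Python scripts to look and compute and a tool call to move; the robot and the scene stay as the last step left them, time stands still between calls to the robot, and variables do not carry over. Pictures are saved under pics/ and viewed, and the job is handed in when it is done.

Besides the shell and the picture viewer there is one more tool, called after ">>>" as name([rows], argument=value, ...), one row to a line, values as JSON. carry_out: Moves the arm, as the interface text tells. Its arguments: {"type":"object","properties":{"plan":{"type":"array"},"grip":{"type":"number"},"grip_force":{"type":"number"}},"required":["plan"]}

```bash
ls; mkdir -p pics; cat > h.py <<'E'
import numpy as np, cv2
from rig import manip,get_image,camera_params,job,nets
from scipy.spatial.transform import Rotation as R
def save(n,im): cv2.imwrite('pics/'+n+'.png',im[:,:,::-1])
def toolT():
    s=manip.observe(); T=np.eye(4); T[:3,:3]=R.from_quat(s['eef_rot']).as_matrix(); T[:3,3]=s['position']; return T
def camT(name,T=None):
    p=camera_params(name)
    if 'view' in p: return np.linalg.inv(np.array(p['view']))
    return (toolT() if T is None else T)@np.array(p['mount'])
def K(name):
    p=camera_params(name); f=200/np.tan(np.radians(p['vfov'])/2); return f,p['cx'],p['cy']
def ray(name,u,v,C=None):
    f,cx,cy=K(name); C=camT(name) if C is None else C
    d=C[:3,:3]@np.array([(u-cx)/f,(v-cy)/f,1]); return C[:3,3],d/np.linalg.norm(d)
def atz(name,u,v,z,C=None):
    o,d=ray(name,u,v,C); return o+d*(z-o[2])/d[2]
def proj(name,P,C=None):
    f,cx,cy=K(name); C=camT(name) if C is None else C
    q=np.linalg.inv(C)@np.append(P,1); return np.array([cx+f*q[0]/q[2],cy+f*q[1]/q[2]])
def tri(o1,d1,o2,d2):
    A=np.array([d1,-d2]).T; t=np.linalg.lstsq(A,o2-o1,rcond=None)[0]
    a=o1+d1*t[0]; b=o2+d2*t[1]; return (a+b)/2,np.linalg.norm(a-b)
def look(thing,cam,fn='tip_of',C=None):
    C=camT(cam) if C is None else C
    return [((C@np.append(r['at'],1))[:3].round(4).tolist(),round(r['confidence'],2)) for r in getattr(nets,fn)(thing,cam)]
E
python3 - <<'E'
from h import *
print(manip.observe(), manip.grip_depth)
for c in ['scene','side','wrist']:
    save(c+'0',get_image(c)); print(c,camera_params(c))
E
```

```text
pics
{'clock': 0.0, 'joints': array([-8.46044101e-02,  3.51249963e-01,  1.65244491e+00, -3.93964095e-05,
        1.13905862e+00, -8.46014123e-02]), 'joint_vel': array([ 0.00084582, -0.00031911,  0.00236082, -0.00056753,  0.00017464,
       -0.0008701 ]), 'joint_torque': array([ 1.33101348e-03, -5.06107914e+01, -2.91406649e+01,  6.01447425e-06,
        4.57781483e-03,  4.96419239e-05]), 'position': array([5.49644957e-01, 4.30041006e-05, 2.10042992e-01]), 'eef_rot': array([ 7.07101886e-01,  7.07111438e-01, -3.87942211e-04, -4.32100963e-04]), 'force': array([0.39169494, 0.49638699, 0.14399547]), 'wrist_torque': array([-0.01804929, -0.01151187, -0.01105129]), 'opening': 0.08546143854684496} -0.0187
scene {'vfov': 42.00075543103657, 'cx': 321.18688851885616, 'cy': 208.73114915575027, 'view': array([[ 0.38161435,  0.92397452,  0.0253295 , -0.14900689],
       [ 0.52328933, -0.19337454, -0.82992443, -0.18162192],
       [-0.76193095,  0.32996572, -0.55730051,  1.88153948],
       [ 0.        ,  0.        ,  0.        ,  1.        ]])}
side {'vfov': 44.13298815318488, 'cx': 318.2337534159279, 'cy': 194.45448176619925, 'view': array([[-0.81694184, -0.57671387,  0.00267253,  0.38998138],
       [-0.29807984,  0.41826774, -0.85802127,  0.27972774],
       [ 0.49371494, -0.70175011, -0.51360719,  1.15655436],
       [ 0.        ,  0.        ,  0.        ,  1.        ]])}
wrist {'vfov': 66.32334002689603, 'cx': 319.1568752751961, 'cy': 200.85325329703502, 'mount': array([[ 2.37936597e-05, -9.65514530e-01, -2.60349172e-01,
         6.50759554e-02],
       [ 9.99999982e-01,  7.14176950e-05, -1.73463823e-04,
         4.16967912e-04],
       [ 1.86075380e-04, -2.60349164e-01,  9.65514515e-01,
        -1.62043271e-01],
       [ 0.00000000e+00,  0.00000000e+00,  0.00000000e+00,
         1.00000000e+00]])}
```

View pics/scene0.png

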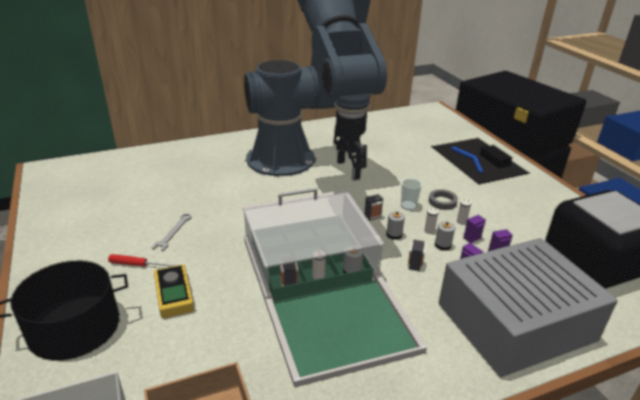

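View pics/side0.png

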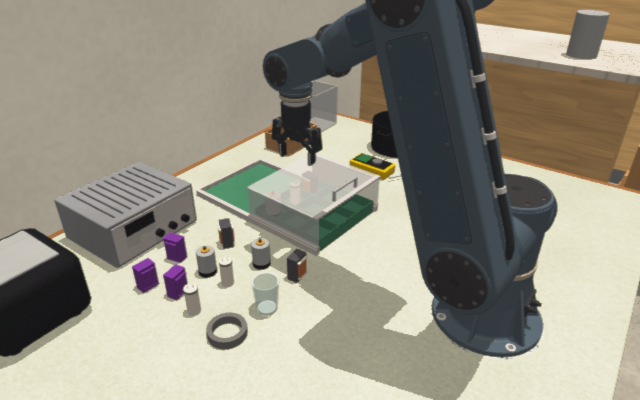

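View pics/wrist0.png

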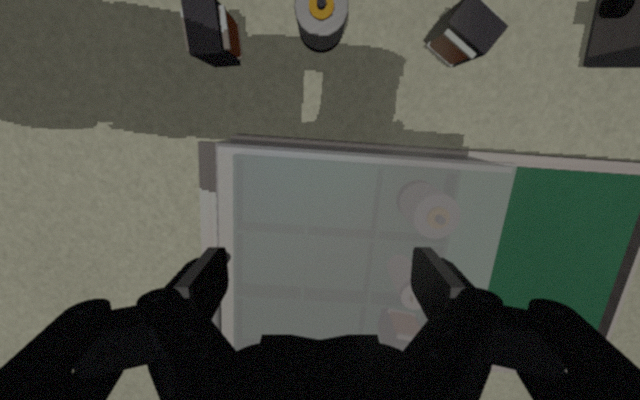

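```bash
python3 - <<'E'
from h import *
for c in ['scene','side','wrist']:
    for t in ['tray','handle','motor_1','transformer_1','capacitor_1','glass_beaker','tape_roll','multimeter']:
        print(c,t,look(t,c))
E
```

```text
scene tray [([0.5725, -0.1125, 0.0], 0.67)]
scene handle [([0.4642, -0.1034, 0.1499], 0.98), ([0.6541, -0.1947, 0.0463], 0.55)]
scene motor_1 [([0.5542, 0.1618, 0.033], 0.79), ([0.6443, 0.2659, 0.038], 0.62), ([0.5622, 0.3847, 0.0325], 0.39)]
scene transformer_1 [([0.7304, 0.3967, 0.035], 0.78), ([0.69, 0.1528, 0.0324], 0.74), ([0.4452, 0.1445, 0.0361], 0.58), ([0.7545, 0.2725, 0.0369], 0.57)]
scene capacitor_1 [([0.5712, 0.2613, 0.0395], 0.6), ([0.561, 0.3857, 0.0349], 0.53), ([0.4537, 0.3949, 0.0003], 0.45)]
scene glass_beaker [([0.4347, 0.2773, -0.005], 0.68), ([0.5715, 0.2643, 0.0402], 0.42), ([0.3134, -0.429, -0.0004], 0.42)]
scene tape_roll [([0.4533, 0.3946, 0.0024], 0.97), ([0.6539, -0.1938, 0.0449], 0.3)]
scene multimeter [([0.5853, -0.4693, 0.0016], 0.62), ([0.4398, -0.5231, -0.0064], 0.54)]
side tray [([0.5688, -0.111, -0.0028], 0.56)]
side handle [([0.4626, -0.1047, 0.1484], 0.64)]
side motor_1 [([0.5503, 0.1641, 0.0346], 0.71), ([0.6466, 0.2676, 0.0298], 0.63)]
side transformer_1 [([0.6902, 0.1452, 0.0347], 0.9), ([0.4418, 0.1442, 0.0361], 0.78), ([0.7252, 0.3914, 0.0361], 0.74), ([0.75, 0.2748, 0.0345], 0.61), ([0.6427, 0.3662, 0.0379], 0.58), ([0.5674, 0.2705, 0.0342], 0.45)]
side capacitor_1 [([0.5602, 0.3866, 0.0374], 0.77), ([0.5677, 0.2699, 0.0359], 0.66), ([0.6431, 0.2648, 0.0306], 0.23)]
side glass_beaker [([0.4293, 0.2774, 0.0], 0.88)]
side tape_roll [([0.4484, 0.3955, -0.0023], 0.86), ([0.6921, 0.1438, 0.0375], 0.49)]
side multimeter [([0.573, -0.4724, -0.0043], 0.94)]
wrist tray [([0.5724, -0.1074, -0.0018], 0.6)]
wrist handle [([0.4597, -0.1051, 0.1517], 0.67), ([0.5719, -0.1068, -0.0007], 0.29)]
wrist motor_1 [([0.5511, 0.1612, 0.0352], 0.88)]
wrist transformer_1 [([0.4456, 0.1419, 0.0377], 0.72), ([0.6943, 0.1435, 0.0312], 0.6), ([0.5529, 0.1597, 0.0366], 0.59)]
wrist capacitor_1 []
wrist glass_beaker []
wrist tape_roll []
wrist multimeter []
```

The scene view shows all six parts on the bench left of the tray. There are three purple look-alikes at about (475,229), (500,240) and (470,255). The kept parts are the transformer (289,272), capacitor (318,264) and motor (353,261). Next I'll measure the tray yaw and the handle from enlarged crops.

```bash
python3 - <<'E'
import cv2
a=cv2.imread('pics/scene0.png')[170:390,230:430]; cv2.imwrite('pics/c1.png',cv2.resize(a,(600,660),interpolation=cv2.INTER_CUBIC)[:600])
a=cv2.imread('pics/side0.png')[140:260,190:390]; cv2.imwrite('pics/c2.png',cv2.resize(a,(800,480),interpolation=cv2.INTER_CUBIC))
E
```

```text
(no output)
```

View pics/c1.png

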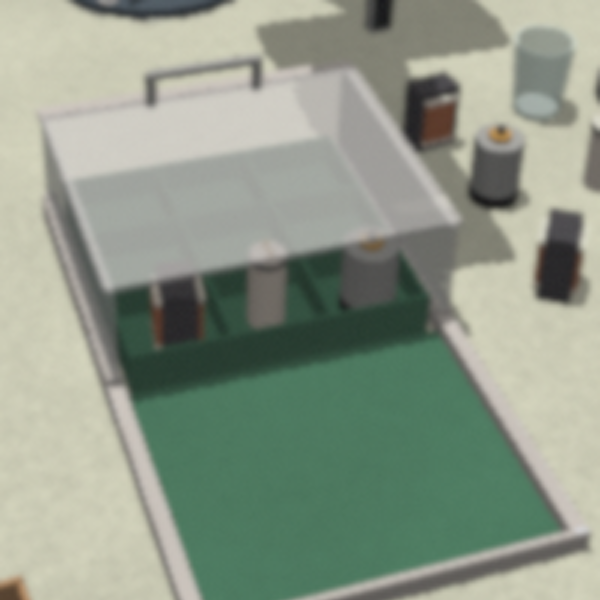

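View pics/c2.png

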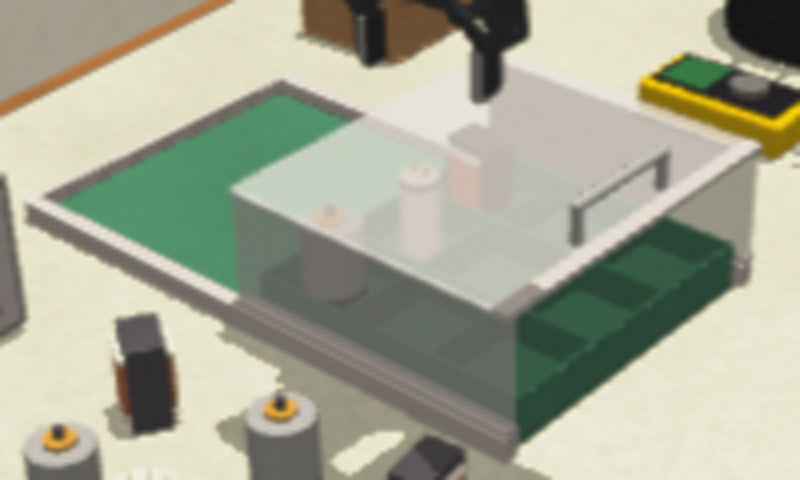

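```bash
cat > m.py <<'E'
from h import *
sc=lambda u,v:(230+u/3,170+v/3)
sd=lambda u,v:(190+u/4,140+v/4)
def yaw(a,b): d=b-a; return np.degrees(np.arctan2(d[1],d[0]))
fr=atz('scene',*sc(42,118),.122);fl=atz('scene',*sc(352,70),.122);rl=atz('scene',*sc(455,220),.122);rr=atz('scene',*sc(108,285),.122)
print('scene cover',fr,fl,rl,rr,yaw(fr,rr),yaw(fl,rl),yaw(fr,fl)-90,yaw(rr,rl)-90,(fr+fl+rl+rr)/4)
fl=atz('side',*sd(497,308),.122);rl=atz('side',*sd(232,190),.122);fr=atz('side',*sd(762,148),.122)
print('side cover',fl,rl,fr,yaw(fl,rl),yaw(fr,fl)-90,(fr+rl)/2)
h1=atz('side',*sd(576,207),.152);h2=atz('side',*sd(666,155),.152);print('handle side',h1,h2,yaw(h2,h1)-90,(h1+h2)/2)
h1=atz('scene',*sc(258,62),.152);h2=atz('scene',*sc(151,78),.152);print('handle sc',h1,h2,yaw(h2,h1)-90,(h1+h2)/2)
# two-view heights
for n,a,b in [('handleL',sc(258,62),sd(576,207)),('coverFL',sc(352,70),sd(497,308))]:
    print(n,tri(*ray('scene',*a),*ray('side',*b)))
print('hnet tri')
E
python3 m.py
```

```text
scene cover [ 0.45096712 -0.25075566  0.122     ] [0.4732878  0.04211741 0.122     ] [0.71199195 0.02456666 0.122     ] [ 0.69040306 -0.2648051   0.122     ] -3.3581082251532477 -4.205112541551738 -4.358248187346788 -4.266707517076782 [ 0.58166248 -0.11221917  0.122     ]
side cover [0.4568795  0.04759362 0.122     ] [0.701063   0.03336432 0.122     ] [ 0.42158007 -0.24259868  0.122     ] -3.335023518564289 -6.935472943216013 [ 0.56132153 -0.10461718  0.122     ]
handle side [ 0.4589828  -0.04741333  0.152     ] [ 0.44715885 -0.14491511  0.152     ] -6.9144399376733645 [ 0.45307083 -0.09616422  0.152     ]
handle sc [ 0.47424342 -0.05404344  0.152     ] [ 0.46645113 -0.15357575  0.152     ] -4.476502019169587 [ 0.47034728 -0.1038096   0.152     ]
handleL (array([ 0.46405221, -0.05179613,  0.14692118]), np.float64(0.004328506659472553))
coverFL (array([0.46243757, 0.04452312, 0.11670428]), np.float64(0.005993197819792522))
hnet tri
```

>>> carry_out([
  [-0.104, -0.088, 0, 0, 0, 4.5],
  [-0.104, -0.088, 0, 0, 0, 4.5],
  [-0.104, -0.088, 0, 0, 0, 4.5],
  [-0.104, -0.088, 0, 0, 0, 4.5],
  [-0.104, -0.088, 0, 0, 0, 4.5],
], grip=0.7)

```text
clock: 1.85
position: [0.462, -0.1043, 0.2109]
eef_rot: [0.735, 0.678, 0.0, 0.0]
force: [0.3, -0.3, 0.1]
opening: 0.0601
```

```bash
cat >> h.py <<'E'
def yawnow():
    M=toolT()[:3,:3]; return np.degrees(np.arctan2(-M[0,0],M[1,0]))  # tool x axis = world +y turned by yaw
def delta(p,yaw=None):
    T=toolT(); d=T[:3,:3].T@(np.array(p)-T[:3,3]); y=yawnow()
    return d.round(4).tolist(), None if yaw is None else round(-(yaw-y),2)
E
python3 - <<'E'
from h import *
T=toolT(); save('w1',get_image('wrist')); print(T[:3,3],yawnow(),manip.observe()['clock'])
print(look('handle','wrist'),look('tray','wrist'))
E
```

```text
[ 0.46200911 -0.10433413  0.21088088] -4.522802232786132 1.9
[([0.4578, -0.1063, 0.1526], 0.92)] [([0.5692, -0.1058, -0.0072], 0.92)]
```

View pics/w1.png

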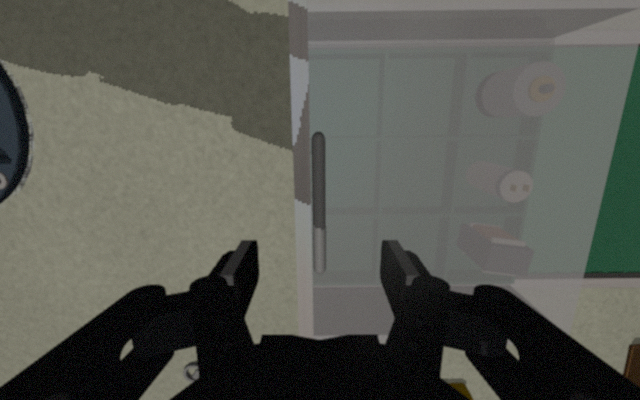

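The handle runs from (319,135) to (320,270), nearly vertical in the image, so the tray yaw is about -4.5°. The kept motor is in the left column (top), the capacitor in the middle and the transformer in the right.

```bash
python3 - <<'E'
from h import *
for v in (135,202,270): print(atz('wrist',319+.007*(v-135),v,.152))
m=atz('wrist',319.5,202,.152)
t=m.copy(); t[2]=.137
print(m,delta(t,-4.5))
# wall lines yaw at z .042 in wrist image : front-row/middle-row wall
a=atz('wrist',381,55,.042); b=atz('wrist',378,270,.042); print(a,b)
E
```

```text
[ 0.46706245 -0.04979337  0.152     ]
[ 0.46360932 -0.09868739  0.152     ]
[ 0.45966093 -0.15459389  0.152     ]
[ 0.46363241 -0.09868919  0.152     ] ([0.0047, 0.0007, 0.0736], np.float64(0.06))
[0.53386864 0.01721712 0.042     ] [ 0.52442459 -0.21783466  0.042     ]
```

>>> carry_out([
  [0.0, 0.001, 0.04, 0, 0, 0],
  [0.0, 0.001, 0.073, 0, 0, 0],
  [0.0, 0.001, 0.073, 0, 0, 0],
])

```text
clock: 2.3
position: [0.4613, -0.1026, 0.1343]
eef_rot: [0.734, 0.679, -0.002, -0.003]
force: [-1.2, -0.4, 0.7]
opening: 0.06
```

>>> carry_out([
  [0.0, 0, 0, 0, 0, 0],
  [0.0, 0, 0, 0, 0, 0],
  [0.0, 0, 0, 0, 0, 0],
  [0.0, 0, 0, 0, 0, 0],
  [0.0, 0, 0, 0, 0, 0],
], grip=0.0, grip_force=40)

```text
clock: 2.8
position: [0.4632, -0.1041, 0.1382]
eef_rot: [0.734, 0.679, 0.0, 0.0]
force: [-0.2, 0.4, 0.6]
opening: 0.0003
```

```bash
python3 - <<'E'
from h import *
print(toolT()[:3,3],yawnow()); save('w2',get_image('wrist')); a=get_image('side')[140:260,190:390]; save('s2',cv2.resize(a,(800,480)))
E
```

```text
[ 0.46322806 -0.1041255   0.13817443] -4.502213989368977
```

View pics/w2.png

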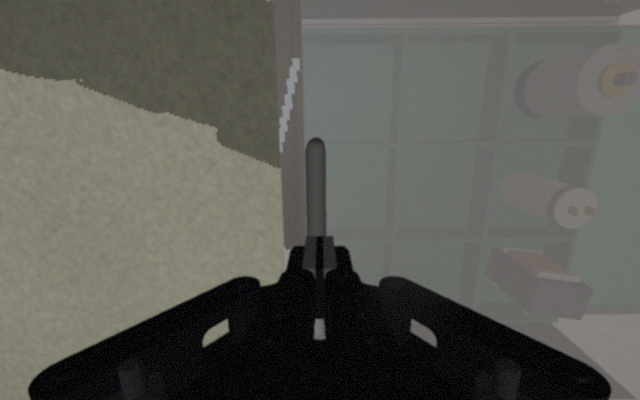

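View pics/s2.png

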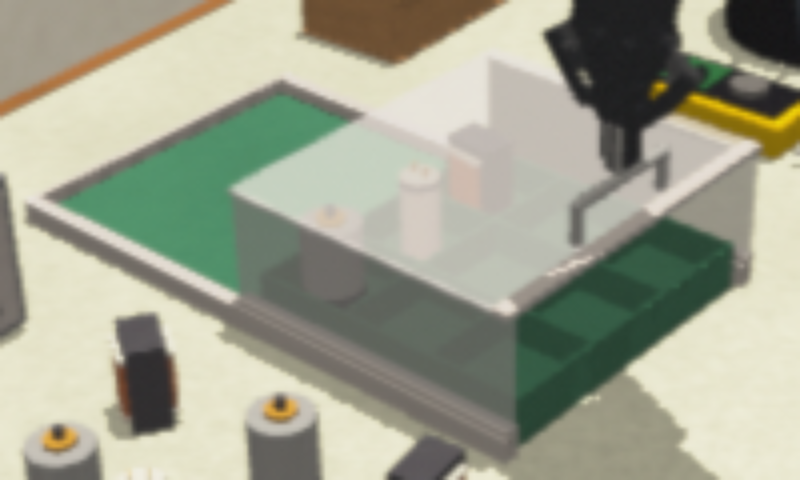

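```bash
python3 - <<'E'
from h import *
p=proj('side',[.463,-.104,.138]); print(p,(p-[190,140])*4)
p=proj('side',[.463,-.104,.152]); print(p,(p-[190,140])*4)
p=proj('wrist',[.463,-.104,.138]); print(p)
f,cx,cy=K('wrist');C=camT('wrist')
# bar end, width
for u,v in [(315,140),(306,160),(325,160)]:
    print(atz('wrist',u,v,.152))
print(look('handle','wrist'),look('handle','side'),look('handle','scene'))
print(manip.observe()['opening'],manip.observe()['force'])
E
```

```text
[343.87019691 187.27400631] [615.48078763 189.09602525]
[344.01714609 182.94222077] [616.06858437 171.7688831 ]
[318.18830425 237.26073724]
[ 0.46589335 -0.04898391  0.152     ]
[ 0.46077923 -0.05811092  0.152     ]
[ 0.46993191 -0.05883142  0.152     ]
[([0.4609, -0.108, 0.1538], 0.65)] [([0.4611, -0.1071, 0.1493], 0.94)] [([0.4642, -0.1034, 0.1499], 0.98), ([0.6541, -0.1947, 0.0463], 0.55)]
0.0002567872948883452 [-0.05340575  0.42555363 -0.07160767]
```

```bash
python3 - <<'E'
from h import *
a=cv2.imread('pics/w2.png')[120:350,240:400]; cv2.imwrite('pics/w2c.png',cv2.resize(a,None,fx=2.6,fy=2.6,interpolation=cv2.INTER_CUBIC))
a=get_image('side')[130:210,310:400]; save('s3',cv2.resize(a,None,fx=7,fy=7,interpolation=cv2.INTER_CUBIC))
E
```

```text
(no output)
```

View pics/w2c.png

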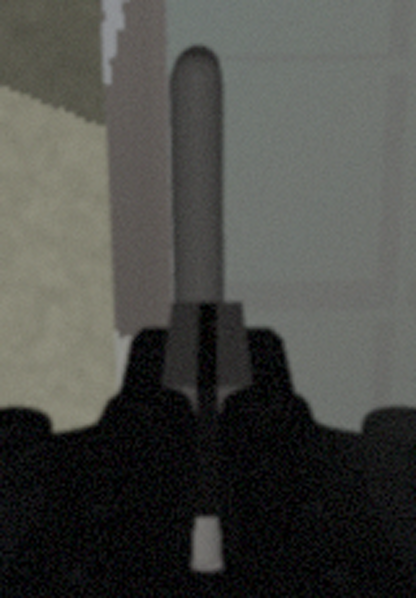

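View pics/s3.png

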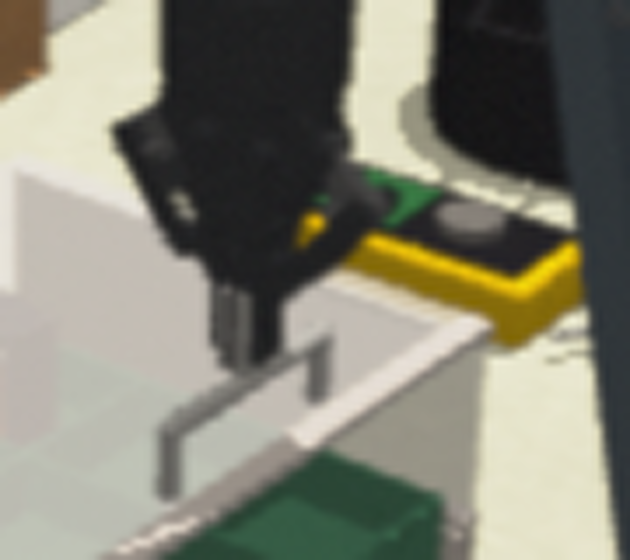

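```bash
python3 - <<'E'
from h import *
M=np.array(camera_params('wrist')['mount'])
def T(p,yaw):
    X=np.eye(4); X[:3,:3]=(R.from_euler('z',yaw,degrees=True)*R.from_quat([.70710678,.70710678,0,0])).as_matrix(); X[:3,3]=p; return X
C1=T([.4620,-.1043,.2109],-4.52)@M; C2=T([.4632,-.1041,.1382],-4.50)@M
C0=T([.5496,0,.2100],-0.05)@M
print(camera_params('wrist')['vfov'],K('wrist'))
for a,b in [((319,132),(316,138)),((308,52),(300,35)),((382,52),(397,32)),((382,136),(390,140)),((515,186),(574,209)),((542,88),(618,78))]:
    print(tri(*ray('wrist',*a,C=C1),*ray('wrist',*b,C=C2)))
E
```

```text
66.32334002689603 (np.float64(306.0787417175416), 319.1568752751961, 200.85325329703502)
(array([ 0.46644407, -0.04940507,  0.13241685]), np.float64(0.00045069270678232184))
(array([0.45999888, 0.02576901, 0.03319455]), np.float64(0.0029424955656787324))
(array([0.53646039, 0.02162282, 0.02946182]), np.float64(0.0016643290327295562))
(array([ 0.57512126, -0.07899417, -0.17804761]), np.float64(0.001902741728151323))
(array([ 0.64962391, -0.1171651 ,  0.08577002]), np.float64(0.001028168173875845))
(array([ 0.66623484, -0.02913902,  0.08529217]), np.float64(4.976521093641753e-06))
```

>>> carry_out([
  [0, 0, 0, 0, 0, 0],
  [0, 0, 0, 0, 0, 0],
  [0, 0, 0, 0, 0, 0],
  [0, 0, 0, 0, 0, 0],
], grip=0.5)

```text
clock: 3.5
position: [0.463, -0.104, 0.1376]
eef_rot: [0.734, 0.679, -0.0, -0.0]
force: [-0.2, 0.0, -0.0]
opening: 0.0422
```

```bash
python3 - <<'E'
from h import *
print(manip.observe()['opening'])
a=get_image('side')[130:210,310:400]; save('s4',cv2.resize(a,None,fx=7,fy=7,interpolation=cv2.INTER_CUBIC))
a=get_image('scene')[150:230,260:350]; save('s5',cv2.resize(a,None,fx=7,fy=7,interpolation=cv2.INTER_CUBIC))
E
```

```text
0.04221521756251342
```

View pics/s4.png

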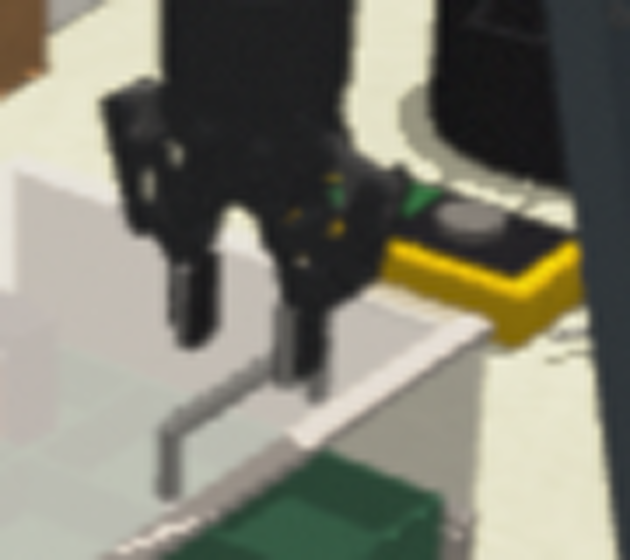

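View pics/s5.png

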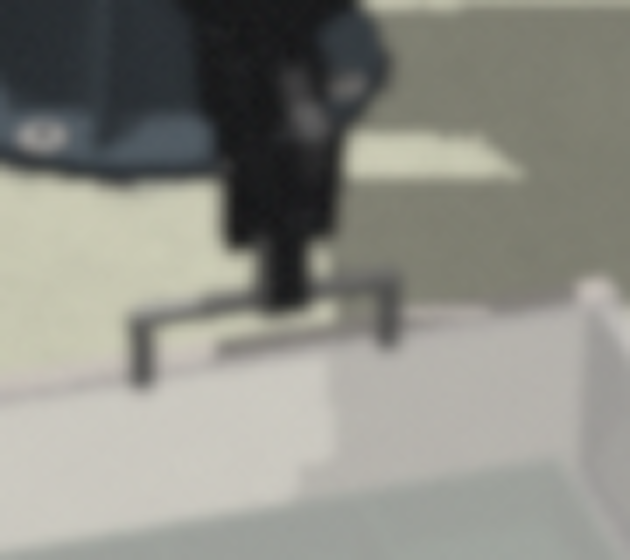

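```bash
python3 - <<'E'
from h import *
M=np.array(camera_params('wrist')['mount'])
for x in (.011,-.011):
  for z in (0,-.01,-.02,-.03): print(x,z,proj('wrist',[x,0.003,z],M), proj('wrist',[x,-0.003,z],M))
E
```

```text
0.011 0 [323.74572765 218.89909704] [312.97733597 218.89811646]
0.011 -0.01 [324.01698976 224.93534763] [312.60237159 224.93426248]
0.011 -0.02 [324.32288825 231.74234307] [312.17952988 231.74113379]
0.011 -0.03 [324.6705094  239.47777058] [311.69901568 239.47641225]
-0.011 0 [323.5957131  255.19633987] [313.17724613 255.19514021]
-0.011 -0.01 [323.84895644 263.12844466] [312.82675688 263.12711746]
-0.011 -0.02 [324.13335536 272.03640707] [312.43314856 272.03492906]
-0.011 -0.03 [324.45503616 282.11211499] [311.98794253 282.11045674]
```

Both the side view and the fingertips' place in the wrist image suggest the tips end about 18-20 mm short of the reported TCP. I'll go down in steps and watch the force.

>>> carry_out([
  [0, 0, 0.005, 0, 0, 0],
  [0, 0, 0.01, 0, 0, 0],
  [0, 0, 0.014, 0, 0, 0],
  [0, 0, 0.014, 0, 0, 0],
])

```text
clock: 4.0
position: [0.4626, -0.1039, 0.1229]
eef_rot: [0.734, 0.679, -0.0, -0.001]
force: [-0.0, 0.5, -0.7]
opening: 0.0429
```

>>> carry_out([
  [0, 0, 0, 0, 0, 0],
  [0, 0, 0, 0, 0, 0],
  [0, 0, 0, 0, 0, 0],
  [0, 0, 0, 0, 0, 0],
], grip=0.0)

```text
clock: 4.4
position: [0.4631, -0.104, 0.1238]
eef_rot: [0.734, 0.679, 0.0, 0.0]
force: [-0.3, -0.5, 0.9]
opening: 0.0081
```

>>> carry_out([
  [0, 0, 0, 0, 0, 0],
  [0, 0, 0, 0, 0, 0],
])

```text
clock: 4.6
position: [0.4631, -0.1041, 0.1238]
eef_rot: [0.734, 0.679, 0.0, 0.0]
force: [-0.0, -0.0, 3.8]
opening: 0.0083
```

```bash
python3 - <<'E'
from h import *
a=get_image('side')[130:210,310:400]; save('s6',cv2.resize(a,None,fx=7,fy=7,interpolation=cv2.INTER_CUBIC))
E
```

```text
(no output)
```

View pics/s6.png

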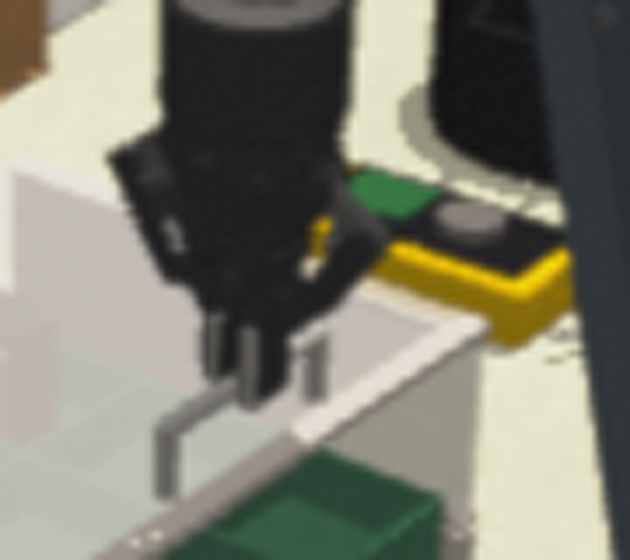

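>>> carry_out([
  [0, 0.02, 0, 0, 0, 0],
  [0, 0.05, 0, 0, 0, 0],
  [0, 0.08, 0, 0, 0, 0],
  [0, 0.115, 0, 0, 0, 0],
  [0, 0.15, 0, 0, 0, 0],
  [0, 0.18, 0, 0, 0, 0],
  [0, 0.205, 0, 0, 0, 0],
  [0, 0.22, 0, 0, 0, 0],
])

```text
clock: 5.45
position: [0.684, -0.1195, 0.1238]
eef_rot: [0.734, 0.679, 0.001, -0.001]
force: [-1.9, 9.8, 7.5]
opening: 0.0081
```

>>> carry_out([
  [0, 0.005, 0, 0, 0, 0],
  [0, 0.01, 0, 0, 0, 0],
  [0, 0.013, 0, 0, 0, 0],
  [0, 0.013, 0, 0, 0, 0],
])

```text
clock: 5.85
position: [0.6961, -0.1204, 0.1238]
eef_rot: [0.734, 0.679, 0.001, -0.001]
force: [2.1, 10.4, 4.5]
opening: 0.0082
```

```bash
python3 - <<'E'
from h import *
s=manip.observe(); print(s['position'],s['opening'],s['force'],s['joints'])
save('sc7',get_image('scene')); print(look('handle','scene'))
save('s7',get_image('side'));print(look('handle','side'))
E
```

```text
[ 0.69606158 -0.12037207  0.12383586] 0.008177597317023241 [ 2.10846251 10.41545073  4.46992727] [-0.23822046  0.72030251  1.27008333  0.00298937  1.15072844 -0.16151419]
[([0.6955, -0.122, 0.1508], 0.6)]
[([0.6961, -0.12, 0.1517], 0.87)]
```

View pics/s7.png

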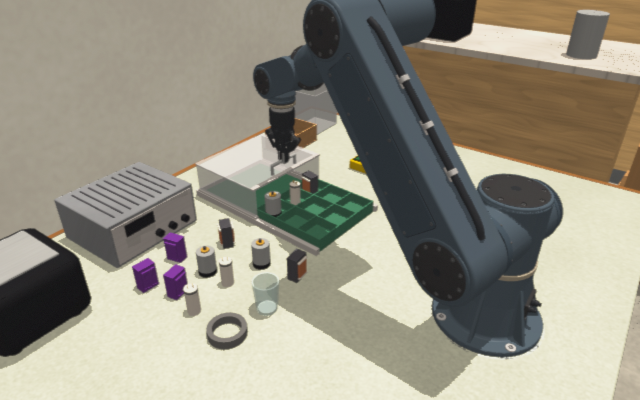

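>>> carry_out([
  [0, 0, 0, 0, 0, 0],
  [0, 0, 0, 0, 0, 0],
  [0, 0, 0, 0, 0, 0],
  [0, 0, -0.04, 0, 0, 0],
  [0, 0, -0.09, 0, 0, 0],
  [0.04, -0.02, -0.09, 0, 0, 0],
], grip=0.75)

```text
clock: 6.65
position: [0.682, -0.0849, 0.2207]
eef_rot: [0.736, 0.677, 0.003, 0.005]
force: [0.9, 1.2, 0.2]
opening: 0.0641
```

```bash
python3 - <<'E'
from h import *
s=manip.observe(); print(s['position'],s['opening'],s['force'])
print(delta([.56,.165,.214],0))
E
```

```text
[ 0.68196541 -0.08485232  0.22065018] 0.06408787520985926 [0.88937894 1.21322697 0.15813102]
([0.2389, -0.1423, 0.0044], np.float64(-4.75))
```

>>> carry_out([
  [0.24, -0.14, 0.0, 0, 0, -4.5],
  [0.24, -0.14, 0.0, 0, 0, -4.5],
  [0.24, -0.14, 0.0, 0, 0, -4.5],
  [0.24, -0.14, 0.0, 0, 0, -4.5],
  [0.24, -0.14, 0.0, 0, 0, -4.5],
  [0.24, -0.14, 0.0, 0, 0, -4.5],
  [0.24, -0.14, 0.0, 0, 0, -4.5],
  [0.24, -0.14, 0.0, 0, 0, -4.5],
])

```text
clock: 7.45
position: [0.5578, 0.1693, 0.2137]
eef_rot: [0.707, 0.707, -0.0, 0.0]
force: [-0.3, 0.2, 0.1]
opening: 0.0641
```

```bash
python3 - <<'E'
from h import *
T=toolT(); save('w8',get_image('wrist')); print(T[:3,3],yawnow(),manip.observe()['clock'])
for t in ['motor_1','transformer_1','capacitor_1','glass_beaker']: print(t,look(t,'wrist'))
E
```

```text
[0.55781122 0.16931654 0.21366674] -0.01657007201916553 7.5
motor_1 [([0.5495, 0.1577, 0.0338], 0.85), ([0.644, 0.2674, 0.0301], 0.74)]
transformer_1 [([0.6909, 0.1441, 0.0334], 0.75), ([0.755, 0.2699, 0.0366], 0.75), ([0.4472, 0.1396, 0.0366], 0.65)]
capacitor_1 [([0.5714, 0.2676, 0.0369], 0.74), ([0.6961, 0.1399, 0.0331], 0.4)]
glass_beaker [([0.4323, 0.2819, -0.0017], 0.93)]
```

View pics/w8.png

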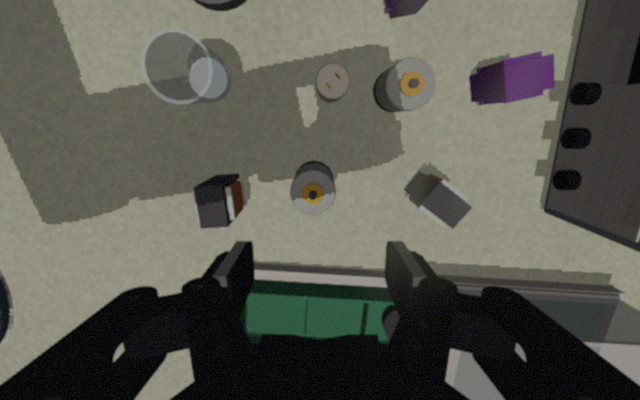

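```bash
python3 - <<'E'
from h import *
for n,u,v,z in [('m1 shaft',313,195,.082),('m2 shaft',412,83,.082),('cap1 top',333,80,.074),('m1 top disc',313,190,.07)]:
    print(n,atz('wrist',u,v,z))
a=cv2.imread('pics/w8.png')[150:250,180:490]; cv2.imwrite('pics/w8c.png',cv2.resize(a,None,fx=2.5,fy=2.5,interpolation=cv2.INTER_CUBIC))
E
```

```text
m1 shaft [0.55240903 0.16027326 0.082     ]
m2 shaft [0.64215611 0.26396909 0.082     ]
cap1 top [0.57140431 0.26750283 0.074     ]
m1 top disc [0.55218686 0.16255634 0.07      ]
```

View pics/w8c.png

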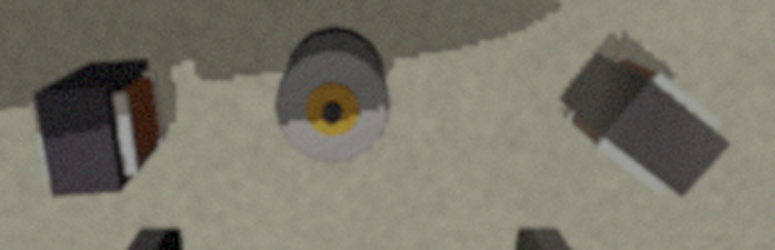

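>>> carry_out([
  [-0.008, -0.006, 0.05, 0, 0, 0],
  [-0.008, -0.006, 0.1, 0, 0, 0],
  [-0.008, -0.006, 0.14, 0, 0, 0],
  [-0.008, -0.006, 0.175, 0, 0, 0],
  [-0.008, -0.006, 0.195, 0, 0, 0],
  [-0.008, -0.006, 0.195, 0, 0, 0],
])

```text
clock: 8.3
position: [0.5502, 0.1603, 0.0159]
eef_rot: [0.707, 0.707, -0.002, -0.001]
force: [-0.6, -1.0, 0.1]
opening: 0.0639
```

```bash
python3 - <<'E'
from h import *
print(manip.observe()['position'],manip.observe()['force']); save('w9',get_image('wrist')); a=get_image('side')[210:300,210:330]; save('s9',cv2.resize(a,None,fx=6,fy=6,interpolation=cv2.INTER_CUBIC))
E
```

```text
[0.55023008 0.16034367 0.01590866] [-0.58633535 -0.99624737  0.08243132]
```

View pics/w9.png

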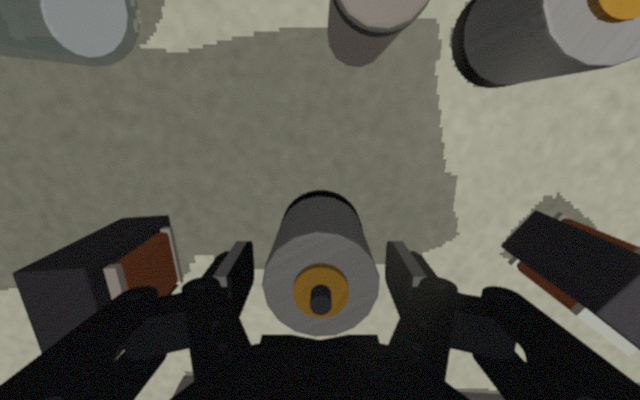

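View pics/s9.png

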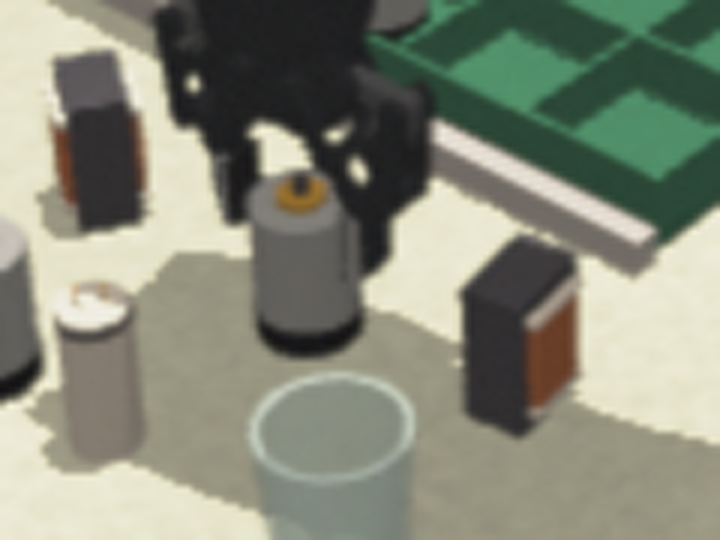

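>>> carry_out([
  [0, 0, 0, 0, 0, 0],
  [0, 0, 0, 0, 0, 0],
  [0, 0, 0, 0, 0, 0],
  [0, 0, 0, 0, 0, 0],
], grip=0.0, grip_force=45)

```text
clock: 8.8
position: [0.5528, 0.1615, 0.0203]
eef_rot: [0.707, 0.707, 0.001, 0.001]
force: [-1.5, -1.7, 7.5]
opening: 0.0469
```

>>> carry_out([
  [0, 0, -0.03, 0, 0, 0],
  [0, 0, -0.07, 0, 0, 0],
  [0, 0, -0.12, 0, 0, 0],
  [0, 0, -0.12, 0, 0, 0],
])

```text
clock: 9.2
position: [0.555, 0.1621, 0.1456]
eef_rot: [0.707, 0.707, 0.005, 0.003]
force: [0.5, 1.0, -2.7]
opening: 0.0469
```

```bash
cat >> h.py <<'E'
TO=np.array([.5725,-.111]); TY=-4.3
def slot(x,y,z):
    c,s=np.cos(np.radians(TY)),np.sin(np.radians(TY)); return [TO[0]+c*x-s*y,TO[1]+s*x+c*y,z]
E
python3 - <<'E'
from h import *
print(manip.observe()['position'],manip.observe()['opening']);
print(slot(0,.086,.14),delta(slot(0,.086,.137),-4.3)); save('w10',get_image('wrist')); a=get_image('side');save('s10',a)
print(look('tray','side'),look('tray','wrist'))
E
```

```text
[0.5550404  0.16208951 0.14559822] 0.04693278145147307
[np.float64(0.5789481705070642), np.float64(-0.025242078516840058), 0.14] ([-0.1874, 0.0238, 0.0084], np.float64(4.31))
[([0.5692, -0.1106, -0.0016], 0.74)] []
```

View pics/s10.png

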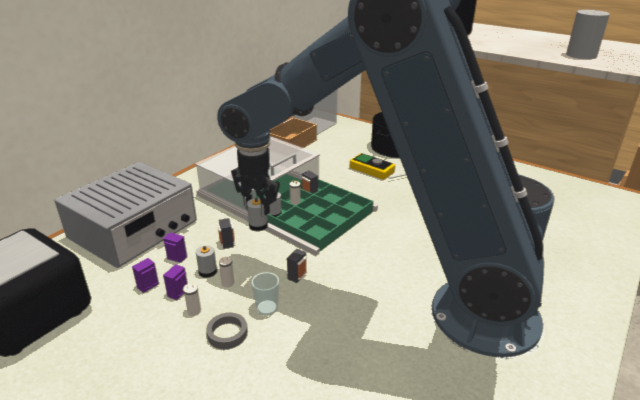

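>>> carry_out([
  [-0.188, 0.024, 0.0, 0, 0, 4.3],
  [-0.188, 0.024, 0.0, 0, 0, 4.3],
  [-0.188, 0.024, 0.0, 0, 0, 4.3],
  [-0.188, 0.024, 0.0, 0, 0, 4.3],
  [-0.188, 0.024, 0.0, 0, 0, 4.3],
  [-0.188, 0.024, 0.0, 0, 0, 4.3],
])

```text
clock: 10.0
position: [0.5749, -0.0272, 0.1371]
eef_rot: [0.734, 0.679, -0.001, -0.001]
force: [0.4, 1.0, -2.8]
opening: 0.0466
```

```bash
python3 - <<'E'
from h import *
print(manip.observe()['position'],yawnow(),delta(slot(0,.086,.036),-4.3)); save('w11',get_image('wrist')); print(look('tray','wrist'))
for y in (.129,.043,-.043):
  for x in (-.123,-.041,.041): print((x,y),proj('wrist',slot(x,y,.042)).round())
E
```

```text
[ 0.57494542 -0.02717545  0.13709848] -4.405457289635942 ([0.0022, 0.0041, 0.1011], np.float64(-0.11))
[]
(-0.123, 0.129) [175. 145.]
(-0.041, 0.129) [274. 145.]
(0.041, 0.129) [373. 145.]
(-0.123, 0.043) [187. 241.]
(-0.041, 0.043) [278. 241.]
(0.041, 0.043) [368. 241.]
(-0.123, -0.043) [197. 323.]
(-0.041, -0.043) [281. 323.]
(0.041, -0.043) [365. 323.]
```

View pics/w11.png

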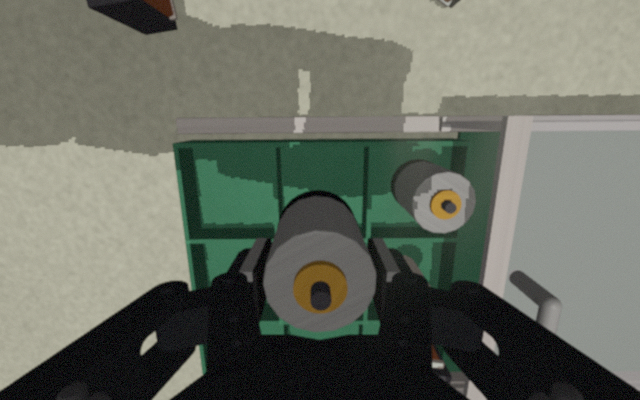

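>>> carry_out([
  [0.002, 0.004, 0.03, 0, 0, 0],
  [0.002, 0.004, 0.065, 0, 0, 0],
  [0.002, 0.004, 0.09, 0, 0, 0],
  [0.002, 0.004, 0.103, 0, 0, 0],
  [0.002, 0.004, 0.103, 0, 0, 0],
])

```text
clock: 10.6
position: [0.5789, -0.0239, 0.0343]
eef_rot: [0.733, 0.681, -0.001, -0.001]
force: [-0.1, -0.5, -1.5]
opening: 0.0465
```

>>> carry_out([
  [0, 0, 0, 0, 0, 0],
  [0, 0, 0, 0, 0, 0],
  [0, 0, 0, 0, 0, 0],
  [0, 0, -0.03, 0, 0, 0],
  [0, 0, -0.07, 0, 0, 0],
  [0, 0, -0.11, 0, 0, 0],
  [0, 0, -0.11, 0, 0, 0],
], grip=0.74)

```text
clock: 11.3
position: [0.5828, -0.0253, 0.1517]
eef_rot: [0.733, 0.68, 0.003, 0.004]
force: [-0.3, -0.2, 0.3]
opening: 0.0633
```

```bash
python3 - <<'E'
from h import *
print(manip.observe()['position'],yawnow(),manip.observe()['opening']); save('w12',get_image('wrist')); print(look('motor_1','wrist'))
print(delta([.56,.165,.18],-4.3))
E
```

```text
[ 0.58279512 -0.02529838  0.15174187] -4.301151374664651 0.063251990982734
[([0.5759, -0.0239, 0.0454], 0.81)]
([0.188, -0.0345, -0.0333], np.float64(-0.0))
```

View pics/w12.png

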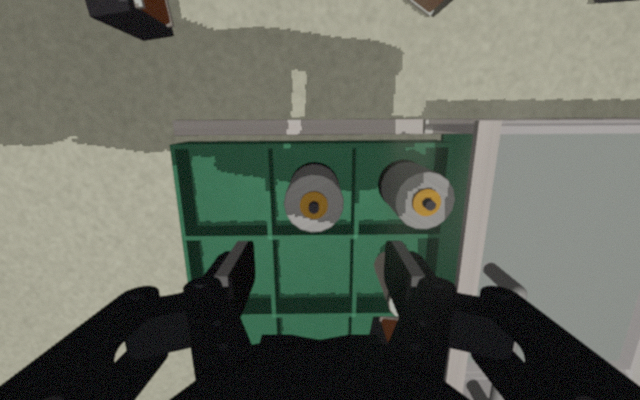

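```bash
python3 - <<'E'
from h import *
print(delta([.571,.262,.19],-0))
E
```

```text
([0.2855, -0.0308, -0.0433], np.float64(-4.3))
```

>>> carry_out([
  [0.285, -0.031, -0.043, 0, 0, -4.3],
  [0.285, -0.031, -0.043, 0, 0, -4.3],
  [0.285, -0.031, -0.043, 0, 0, -4.3],
  [0.285, -0.031, -0.043, 0, 0, -4.3],
  [0.285, -0.031, -0.043, 0, 0, -4.3],
  [0.285, -0.031, -0.043, 0, 0, -4.3],
  [0.285, -0.031, -0.043, 0, 0, -4.3],
  [0.285, -0.031, -0.043, 0, 0, -4.3],
], grip=0.53)

```text
clock: 12.2
position: [0.5696, 0.2619, 0.1873]
eef_rot: [0.707, 0.708, -0.001, -0.0]
force: [0.3, -1.2, 0.1]
opening: 0.0452
```

```bash
python3 - <<'E'
from h import *
T=toolT(); save('w13',get_image('wrist')); s=manip.observe();print(T[:3,3],yawnow(),s['clock'],s['opening'])
for t in ['motor_1','transformer_1','capacitor_1']: print(t,look(t,'wrist'))
E
```

```text
[0.56964992 0.26194696 0.18726784] 0.010470950495126913 12.25 0.04560701199471009
motor_1 [([0.6424, 0.2624, 0.0348], 0.67)]
transformer_1 [([0.645, 0.3664, 0.0352], 0.98), ([0.4482, 0.1425, 0.0339], 0.91), ([0.7301, 0.3895, 0.0361], 0.85), ([0.7541, 0.2698, 0.0358], 0.67), ([0.6934, 0.1424, 0.0337], 0.61)]
capacitor_1 [([0.5682, 0.2671, 0.0359], 0.96), ([0.5641, 0.3875, 0.0395], 0.78)]
```

View pics/w13.png

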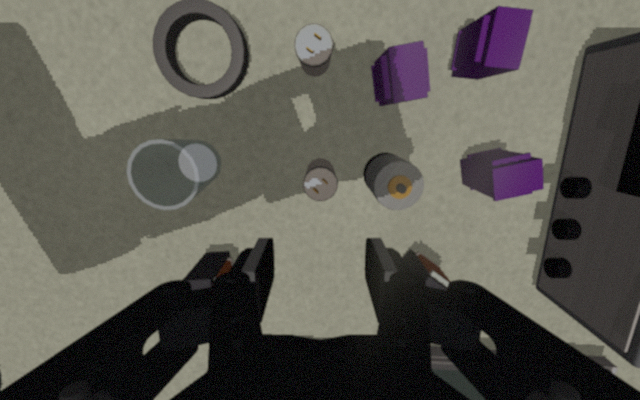

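```bash
python3 - <<'E'
from h import *
for n,u,v,z in [('cap1',321,184,.074),('cap2',314,44,.074),('m2',400,187,.082)]: print(n,atz('wrist',u,v,z))
E
```

```text
cap1 [0.57231128 0.26699228 0.074     ]
cap2 [0.56655151 0.38426995 0.074     ]
m2 [0.64305575 0.2658587  0.082     ]
```

>>> carry_out([
  [0.005, 0.001, 0.05, 0, 0, 0],
  [0.005, 0.001, 0.1, 0, 0, 0],
  [0.005, 0.001, 0.135, 0, 0, 0],
  [0.005, 0.001, 0.16, 0, 0, 0],
  [0.005, 0.001, 0.168, 0, 0, 0],
  [0.005, 0.001, 0.168, 0, 0, 0],
])

```text
clock: 13.0
position: [0.5711, 0.2658, 0.02]
eef_rot: [0.707, 0.707, -0.001, -0.0]
force: [0.3, 0.5, 0.2]
opening: 0.0454
```

```bash
python3 - <<'E'
from h import *
s=manip.observe();print(s['position'],s['force']);save('w14',get_image('wrist'))
E
```

```text
[0.57114082 0.26581045 0.02001264] [0.28460612 0.47254628 0.18095157]
```

View pics/w14.png

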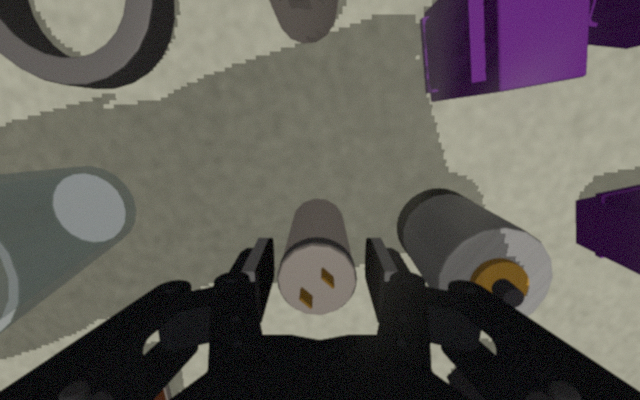

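>>> carry_out([
  [0, 0, 0, 0, 0, 0],
  [0, 0, 0, 0, 0, 0],
  [0, 0, 0, 0, 0, 0],
  [0, 0, 0, 0, 0, 0],
  [0, 0, -0.03, 0, 0, 0],
  [0, 0, -0.08, 0, 0, 0],
  [0, 0, -0.13, 0, 0, 0],
  [0, 0, -0.13, 0, 0, 0],
], grip=0.0, grip_force=35)

```text
clock: 13.85
position: [0.5745, 0.2679, 0.1583]
eef_rot: [0.707, 0.707, 0.005, 0.002]
force: [0.9, -0.3, -1.4]
opening: 0.0312
```

```bash
python3 - <<'E'
from h import *
s=manip.observe();print(s['position'],s['opening']);print(delta(slot(0,0,.145),-4.3))
E
```

```text
[0.57446869 0.26787267 0.15829945] 0.031223391689939945
([-0.3789, -0.0022, 0.0117], np.float64(4.31))
```

>>> carry_out([
  [-0.378, 0.001, 0.005, 0, 0, 4.3],
  [-0.378, 0.001, 0.005, 0, 0, 4.3],
  [-0.378, 0.001, 0.005, 0, 0, 4.3],
  [-0.378, 0.001, 0.005, 0, 0, 4.3],
  [-0.378, 0.001, 0.005, 0, 0, 4.3],
  [-0.378, 0.001, 0.005, 0, 0, 4.3],
  [-0.378, 0.001, 0.005, 0, 0, 4.3],
  [-0.378, 0.001, 0.005, 0, 0, 4.3],
])

```text
clock: 14.65
position: [0.5717, -0.1148, 0.1453]
eef_rot: [0.734, 0.679, -0.0, 0.0]
force: [-0.2, 1.0, -2.2]
opening: 0.0308
```

>>> carry_out([
  [0, 0, 0, 0, 0, 0],
  [0, 0, 0, 0, 0, 0],
])

```text
clock: 14.85
position: [0.572, -0.1116, 0.1452]
eef_rot: [0.734, 0.68, -0.0, -0.0]
force: [-0.6, 1.4, -1.5]
opening: 0.0314
```

```bash
python3 - <<'E'
from h import *
s=manip.observe();print(s['position'],yawnow(),s['opening']);print(delta(slot(0,0,.0345),-4.3)); save('w15',get_image('wrist'))
E
```

```text
[ 0.5719652  -0.11156272  0.14521741] -4.368580437580779 0.0314442544634823
([0.0006, 0.0006, 0.1107], np.float64(-0.07))
```

View pics/w15.png

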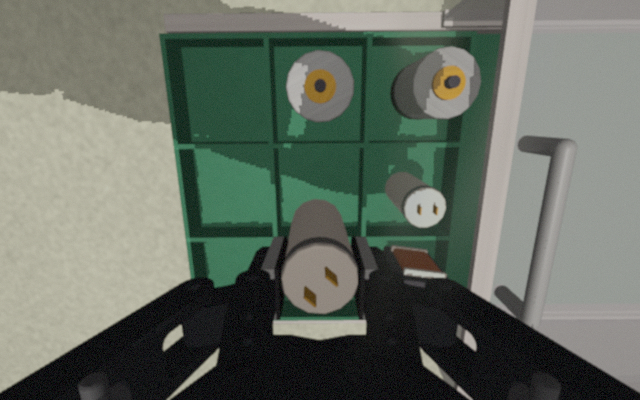

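>>> carry_out([
  [0, 0.001, 0.04, 0, 0, 0],
  [0, 0.001, 0.075, 0, 0, 0],
  [0, 0.001, 0.1, 0, 0, 0],
  [0, 0.001, 0.111, 0, 0, 0],
  [0, 0.001, 0.111, 0, 0, 0],
])

```text
clock: 15.4
position: [0.5728, -0.1102, 0.034]
eef_rot: [0.733, 0.681, -0.001, -0.001]
force: [-0.5, 0.3, -1.0]
opening: 0.0307
```

>>> carry_out([
  [0, 0, 0, 0, 0, 0],
  [0, 0, 0, 0, 0, 0],
  [0, 0, 0, 0, 0, 0],
  [0, 0, -0.03, 0, 0, 0],
  [0, 0, -0.07, 0, 0, 0],
  [0, 0, -0.12, 0, 0, 0],
  [0, 0, -0.14, 0, 0, 0],
  [0, 0, -0.14, 0, 0, 0],
], grip=0.53)

```text
clock: 16.2
position: [0.575, -0.1119, 0.1784]
eef_rot: [0.733, 0.68, 0.002, 0.003]
force: [-0.1, 1.2, -0.7]
opening: 0.0453
```

```bash
python3 - <<'E'
from h import *
s=manip.observe();print(s['position'],s['opening']);print(delta([.641,.262,.18],0)); save('w16',get_image('wrist'))
E
```

```text
[ 0.57498676 -0.11185718  0.1784195 ] 0.045296562120295356
([0.3778, 0.0378, -0.0018], np.float64(-4.3))
```

View pics/w16.png

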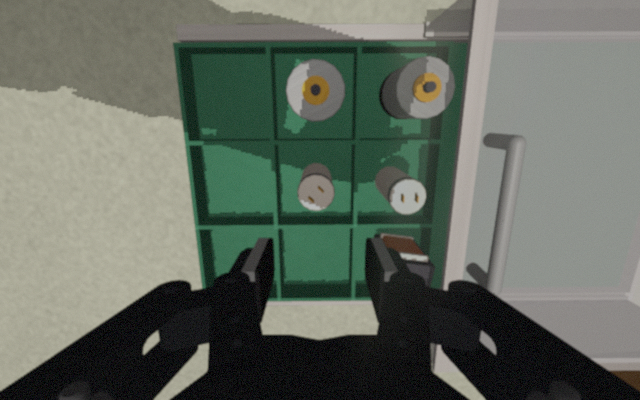

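Motor and capacitor stand in their middle compartments. Motor_2 is next.

>>> carry_out([
  [0.378, 0.04, 0, 0, 0, -4.3],
  [0.378, 0.04, 0, 0, 0, -4.3],
  [0.378, 0.04, 0, 0, 0, -4.3],
  [0.378, 0.04, 0, 0, 0, -4.3],
  [0.378, 0.04, 0, 0, 0, -4.3],
  [0.378, 0.04, 0, 0, 0, -4.3],
  [0.378, 0.04, 0, 0, 0, -4.3],
  [0.378, 0.04, 0, 0, 0, -4.3],
], grip=0.75)

```text
clock: 17.05
position: [0.6407, 0.2658, 0.1723]
eef_rot: [0.706, 0.708, -0.001, -0.001]
force: [0.1, -1.0, -1.0]
opening: 0.0643
```

>>> carry_out([
  [0, 0, 0, 0, 0, 0],
  [0, 0, 0, 0, 0, 0],
])

```text
clock: 17.25
position: [0.6408, 0.2626, 0.1725]
eef_rot: [0.707, 0.707, -0.001, -0.001]
force: [-0.4, 0.0, 0.2]
opening: 0.0641
```

```bash
python3 - <<'E'
from h import *
T=toolT(); save('w17',get_image('wrist')); s=manip.observe();print(T[:3,3],yawnow(),s['clock'],s['opening'])
for t in ['motor_1','capacitor_1']: print(t,look(t,'wrist'))
for p in [(.643,.266,.082)]: print(proj('wrist',p))
E
```

```text
[0.64075078 0.26260486 0.17250061] 7.815109789551688e-05 17.3 0.06387147077799604
motor_1 [([0.6456, 0.2667, 0.0318], 0.95)]
capacitor_1 [([0.5626, 0.3862, 0.0396], 0.85)]
[320.70043491 191.51721058]
```

View pics/w17.png

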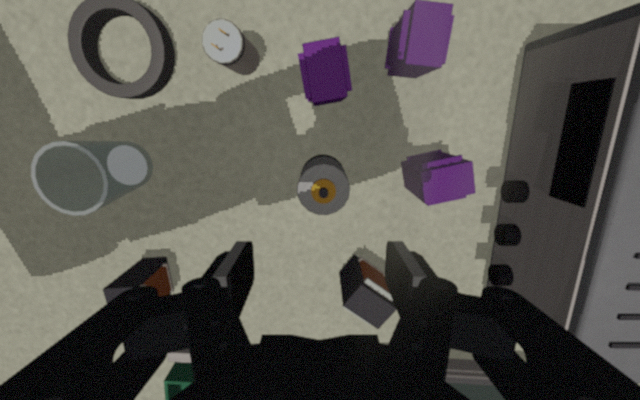

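>>> carry_out([
  [0.0035, 0.003, 0.05, 0, 0, 0],
  [0.0035, 0.003, 0.09, 0, 0, 0],
  [0.0035, 0.003, 0.125, 0, 0, 0],
  [0.0035, 0.003, 0.147, 0, 0, 0],
  [0.0035, 0.003, 0.153, 0, 0, 0],
  [0.0035, 0.003, 0.153, 0, 0, 0],
])

```text
clock: 18.0
position: [0.6445, 0.2651, 0.0214]
eef_rot: [0.707, 0.707, -0.0, -0.0]
force: [0.6, -0.2, -0.3]
opening: 0.064
```

>>> carry_out([
  [0, 0, 0, 0, 0, 0],
  [0, 0, 0, 0, 0, 0],
  [0, 0, 0, 0, 0, 0],
  [0, 0, 0, 0, 0, 0],
], grip=0.0, grip_force=45)

```text
clock: 18.4
position: [0.6455, 0.2661, 0.0236]
eef_rot: [0.707, 0.707, 0.001, 0.001]
force: [-1.6, -1.6, 7.6]
opening: 0.0467
```

>>> carry_out([
  [0, 0, -0.03, 0, 0, 0],
  [0, 0, -0.07, 0, 0, 0],
  [0, 0, -0.12, 0, 0, 0],
  [0, 0, -0.12, 0, 0, 0],
])

```text
clock: 18.8
position: [0.6478, 0.2671, 0.15]
eef_rot: [0.707, 0.707, 0.006, 0.003]
force: [0.9, 0.9, -1.0]
opening: 0.0468
```

```bash
python3 - <<'E'
from h import *
s=manip.observe();print(s['position'],s['opening']);print(delta(slot(-.082,.086,.14),-4.3))
E
```

```text
[0.64784861 0.26714577 0.15002649] 0.04680713577755502
([-0.2863, -0.1508, 0.0071], np.float64(4.31))
```

>>> carry_out([
  [-0.285, -0.147, 0, 0, 0, 4.3],
  [-0.285, -0.147, 0, 0, 0, 4.3],
  [-0.285, -0.147, 0, 0, 0, 4.3],
  [-0.285, -0.147, 0, 0, 0, 4.3],
  [-0.285, -0.147, 0, 0, 0, 4.3],
  [-0.285, -0.147, 0, 0, 0, 4.3],
  [-0.285, -0.147, 0, 0, 0, 4.3],
  [-0.285, -0.147, 0, 0, 0, 4.3],
])

```text
clock: 19.6
position: [0.4964, -0.0211, 0.1417]
eef_rot: [0.734, 0.679, -0.0, 0.0]
force: [0.2, 0.7, -2.1]
opening: 0.0466
```

>>> carry_out([
  [0, 0, 0, 0, 0, 0],
  [0, 0, 0, 0, 0, 0],
])

```text
clock: 19.8
position: [0.4979, -0.0184, 0.1416]
eef_rot: [0.733, 0.68, 0.0, 0.0]
force: [-0.3, 0.3, -1.4]
opening: 0.0468
```

```bash
python3 - <<'E'
from h import *
s=manip.observe();print(s['position'],yawnow(),s['opening']);print(delta(slot(-.082,.086,.0375),-4.3)); save('w18',get_image('wrist'))
E
```

```text
[ 0.49793273 -0.01837889  0.14159276] -4.259489719398698 0.04676072009353878
([-0.0008, -0.0007, 0.1041], np.float64(0.04))
```

View pics/w18.png

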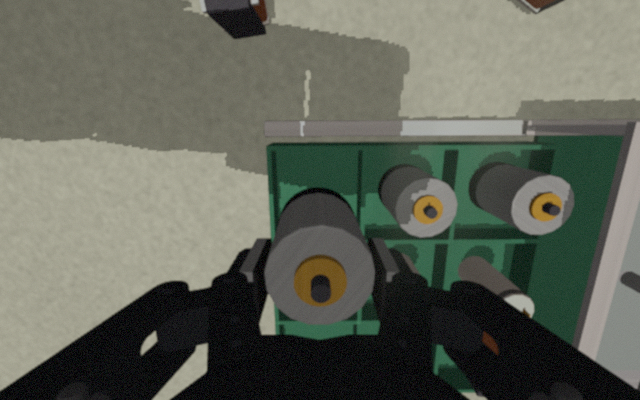

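>>> carry_out([
  [-0.001, -0.001, 0.04, 0, 0, 0],
  [-0.001, -0.001, 0.075, 0, 0, 0],
  [-0.001, -0.001, 0.097, 0, 0, 0],
  [-0.001, -0.001, 0.104, 0, 0, 0],
  [-0.001, -0.001, 0.104, 0, 0, 0],
])

```text
clock: 20.35
position: [0.4964, -0.0194, 0.0372]
eef_rot: [0.733, 0.68, -0.0, -0.001]
force: [-1.1, 0.5, -2.0]
opening: 0.0467
```

>>> carry_out([
  [0, 0, 0, 0, 0, 0],
  [0, 0, 0, 0, 0, 0],
  [0, 0, 0, 0, 0, 0],
  [0, 0, -0.03, 0, 0, 0],
  [0, 0, -0.07, 0, 0, 0],
  [0, 0, -0.12, 0, 0, 0],
  [0, 0, -0.14, 0, 0, 0],
  [0, 0, -0.14, 0, 0, 0],
], grip=0.72)

```text
clock: 21.15
position: [0.4982, -0.0202, 0.181]
eef_rot: [0.733, 0.68, 0.002, 0.003]
force: [-0.2, -0.2, -0.1]
opening: 0.0615
```

```bash
python3 - <<'E'
from h import *
s=manip.observe();print(s['position'],s['opening']);print(delta([.564,.37,.18],0)); save('w19',get_image('wrist'))
E
```

```text
[ 0.49815665 -0.02016156  0.18103694] 0.061519376840448906
([0.394, 0.0364, 0.0011], np.float64(-4.3))
```

View pics/w19.png

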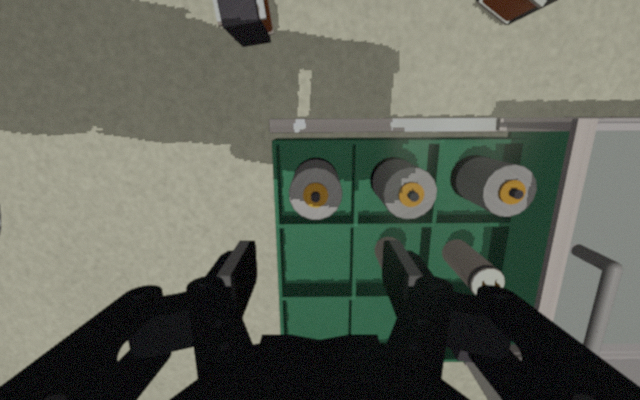

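>>> carry_out([
  [0.395, 0.037, 0, 0, 0, -4.3],
  [0.395, 0.037, 0, 0, 0, -4.3],
  [0.395, 0.037, 0, 0, 0, -4.3],
  [0.395, 0.037, 0, 0, 0, -4.3],
  [0.395, 0.037, 0, 0, 0, -4.3],
  [0.395, 0.037, 0, 0, 0, -4.3],
  [0.395, 0.037, 0, 0, 0, -4.3],
  [0.395, 0.037, 0, 0, 0, -4.3],
], grip=0.55)

```text
clock: 22.0
position: [0.5623, 0.3731, 0.1755]
eef_rot: [0.707, 0.707, -0.001, -0.0]
force: [0.9, -0.4, 0.6]
opening: 0.047
```

>>> carry_out([
  [0, 0, 0, 0, 0, 0],
  [0, 0, 0, 0, 0, 0],
  [0, 0, 0, 0, 0, 0],
])

```text
clock: 22.3
position: [0.5626, 0.37, 0.1764]
eef_rot: [0.707, 0.707, -0.001, -0.0]
force: [-0.6, -0.3, -0.3]
opening: 0.0465
```

```bash
python3 - <<'E'
from h import *
T=toolT(); save('w20',get_image('wrist')); s=manip.observe();print(T[:3,3],yawnow(),s['clock'],s['opening'])
for t in ['capacitor_1']: print(t,look(t,'wrist'))
for p in [(.564,.386,.074)]: print(proj('wrist',p))
E
```

```text
[0.56262826 0.36995646 0.17643475] -0.06581881131356407 22.35 0.04708380245149546
capacitor_1 [([0.5624, 0.3851, 0.0403], 0.65)]
[319.86552908 175.8908084 ]
```

View pics/w20.png

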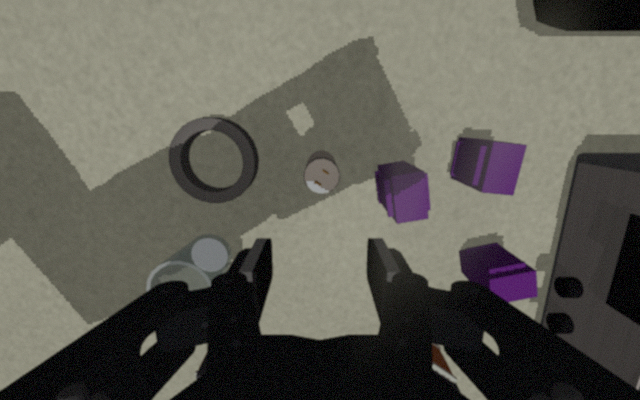

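>>> carry_out([
  [0.015, 0.002, 0.05, 0, 0, 0],
  [0.015, 0.002, 0.09, 0, 0, 0],
  [0.015, 0.002, 0.125, 0, 0, 0],
  [0.015, 0.002, 0.15, 0, 0, 0],
  [0.015, 0.002, 0.157, 0, 0, 0],
  [0.015, 0.002, 0.157, 0, 0, 0],
])

```text
clock: 23.0
position: [0.565, 0.3853, 0.0203]
eef_rot: [0.707, 0.707, -0.001, -0.0]
force: [-0.8, -0.0, 0.5]
opening: 0.0468
```

>>> carry_out([
  [0, 0, 0, 0, 0, 0],
  [0, 0, 0, 0, 0, 0],
  [0, 0, 0, 0, 0, 0],
  [0, 0, 0, 0, 0, 0],
], grip=0.0, grip_force=35)

```text
clock: 23.4
position: [0.5659, 0.3866, 0.0224]
eef_rot: [0.707, 0.707, 0.001, 0.0]
force: [0.3, -1.2, 6.7]
opening: 0.0312
```

>>> carry_out([
  [0, 0, -0.03, 0, 0, 0],
  [0, 0, -0.07, 0, 0, 0],
  [0, 0, -0.12, 0, 0, 0],
  [0, 0, -0.13, 0, 0, 0],
  [0, 0, -0.13, 0, 0, 0],
])

```text
clock: 23.9
position: [0.5658, 0.3867, 0.1532]
eef_rot: [0.707, 0.707, 0.002, 0.001]
force: [0.0, 0.1, -1.7]
opening: 0.0315
```

```bash
python3 - <<'E'
from h import *
s=manip.observe();print(s['position'],s['opening']);print(delta(slot(-.082,0,.15),-4.3))
E
```

```text
[0.56580783 0.38668897 0.15317382] 0.03150473512941942
([-0.4915, -0.0751, 0.0018], np.float64(4.31))
```

>>> carry_out([
  [-0.491, -0.074, 0, 0, 0, 4.3],
  [-0.491, -0.074, 0, 0, 0, 4.3],
  [-0.491, -0.074, 0, 0, 0, 4.3],
  [-0.491, -0.074, 0, 0, 0, 4.3],
  [-0.491, -0.074, 0, 0, 0, 4.3],
  [-0.491, -0.074, 0, 0, 0, 4.3],
  [-0.491, -0.074, 0, 0, 0, 4.3],
  [-0.491, -0.074, 0, 0, 0, 4.3],
])

```text
clock: 24.7
position: [0.5037, -0.0111, 0.149]
eef_rot: [0.733, 0.68, -0.001, -0.001]
force: [1.5, 0.0, -1.1]
opening: 0.0312
```

```bash
python3 - <<'E'
from h import *
s=manip.observe();print(s['position'],yawnow(),s['opening']);print(delta(slot(-.082,0,.15),-4.3))
E
```

```text
[ 0.50372052 -0.01109343  0.14904414] -4.287660056781581 0.03119331111805522
([-0.0945, -0.0059, -0.0009], np.float64(0.01))
```

>>> carry_out([
  [-0.092, -0.006, 0, 0, 0, 0],
  [-0.092, -0.006, 0, 0, 0, 0],
  [-0.092, -0.006, 0, 0, 0, 0],
  [-0.092, -0.006, 0, 0, 0, 0],
  [-0.092, -0.006, 0, 0, 0, 0],
])

```text
clock: 25.2
position: [0.4921, -0.0998, 0.1497]
eef_rot: [0.733, 0.68, -0.0, -0.001]
force: [0.4, 0.4, -1.6]
opening: 0.0306
```

```bash
python3 - <<'E'
from h import *
s=manip.observe();print(s['position'],yawnow(),s['opening']);print(delta(slot(-.082,0,.036),-4.3)); save('w21',get_image('wrist'))
E
```

```text
[ 0.49206825 -0.09977122  0.14969653] -4.266208870681654 0.03060330098086952
([-0.0052, -0.0008, 0.1137], np.float64(0.03))
```

View pics/w21.png

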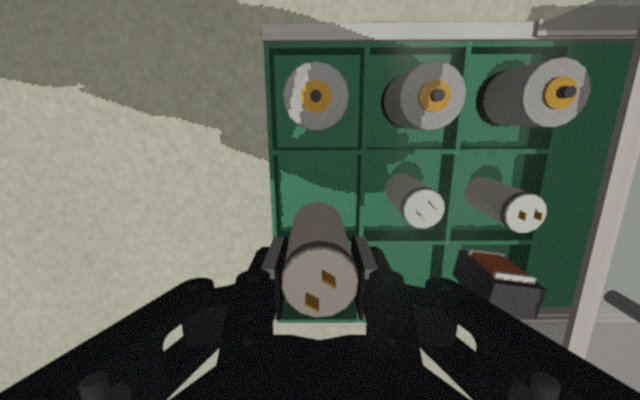

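>>> carry_out([
  [-0.005, -0.001, 0.04, 0, 0, 0],
  [-0.005, -0.001, 0.08, 0, 0, 0],
  [-0.005, -0.001, 0.105, 0, 0, 0],
  [-0.005, -0.001, 0.114, 0, 0, 0],
  [-0.005, -0.001, 0.114, 0, 0, 0],
])

```text
clock: 25.75
position: [0.4907, -0.1046, 0.036]
eef_rot: [0.733, 0.681, -0.001, -0.001]
force: [-0.6, 0.8, -2.0]
opening: 0.031
```

>>> carry_out([
  [0, 0, 0, 0, 0, 0],
  [0, 0, 0, 0, 0, 0],
  [0, 0, 0, 0, 0, 0],
  [0, 0, -0.03, 0, 0, 0],
  [0, 0, -0.07, 0, 0, 0],
  [0, 0, -0.12, 0, 0, 0],
  [0, 0, -0.14, 0, 0, 0],
  [0, 0, -0.14, 0, 0, 0],
], grip=0.53)

```text
clock: 26.55
position: [0.4927, -0.1061, 0.1801]
eef_rot: [0.733, 0.68, 0.002, 0.003]
force: [0.5, -0.3, -0.4]
opening: 0.0454
```

```bash
python3 - <<'E'
from h import *
s=manip.observe();print(s['position'],s['opening']);print(delta([.445,.13,.18],0)); save('w22',get_image('wrist'))
E
```

```text
[ 0.49273329 -0.10605816  0.18010814] 0.04536713736687868
([0.2318, -0.0653, -0.0007], np.float64(-4.3))
```

View pics/w22.png

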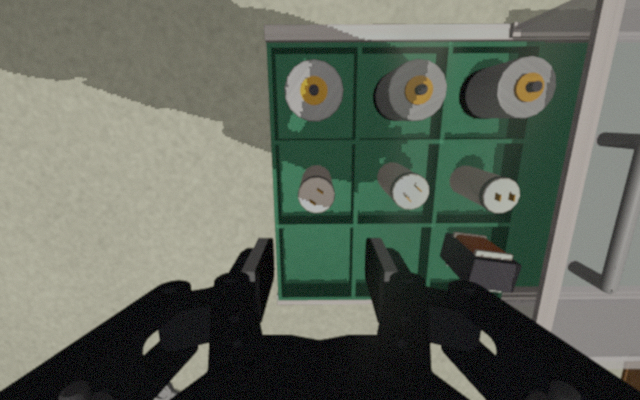

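Four parts are in. Now the near transformer, looking first to get its orientation.

>>> carry_out([
  [0.22, -0.065, 0, 0, 0, -4.3],
  [0.22, -0.065, 0, 0, 0, -4.3],
  [0.22, -0.065, 0, 0, 0, -4.3],
  [0.22, -0.065, 0, 0, 0, -4.3],
  [0.22, -0.065, 0, 0, 0, -4.3],
  [0.22, -0.065, 0, 0, 0, -4.3],
  [0.22, -0.065, 0, 0, 0, -4.3],
], grip=0.75)

```text
clock: 27.3
position: [0.4422, 0.1188, 0.1755]
eef_rot: [0.707, 0.708, -0.001, -0.0]
force: [-0.2, 0.4, -0.6]
opening: 0.0642
```

```bash
python3 - <<'E'
from h import *
T=toolT(); im=get_image('wrist'); save('w23',im); s=manip.observe();print(T[:3,3],yawnow(),s['clock'],s['opening'])
print(look('transformer_1','wrist'))
save('w23c',cv2.resize(im[100:250,240:440],None,fx=4,fy=4,interpolation=cv2.INTER_CUBIC))
np.save('T23.npy',T)
E
```

```text
[0.44218212 0.11879945 0.17554126] 0.01421962411167693 27.35 0.06396410829615816
[([0.692, 0.1418, 0.0309], 0.87), ([0.4483, 0.1413, 0.0371], 0.77)]
```

View pics/w23c.png

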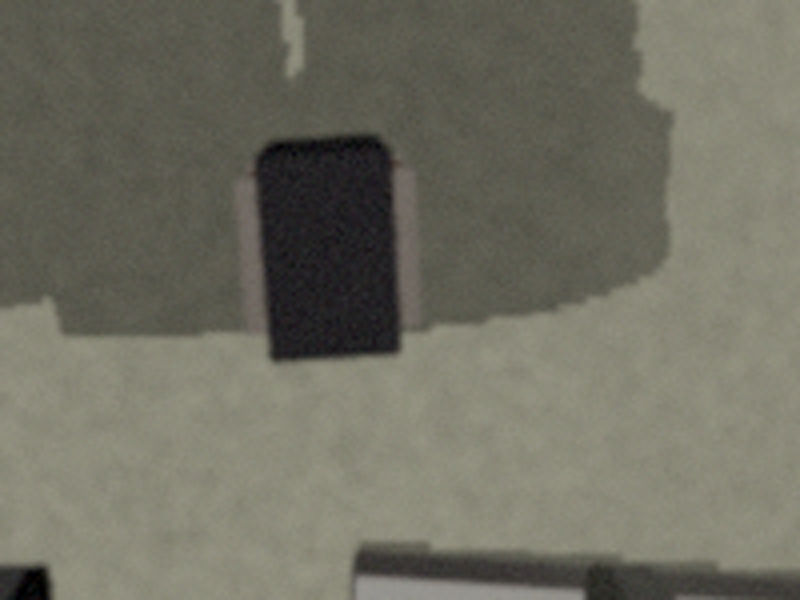

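```bash
cat > tr.py <<'E'
from h import *
def top(name_T,pts,f,ox,oy,z=.07):
    C=np.load(name_T)@np.array(camera_params('wrist')['mount'])
    return [atz('wrist',ox+u/f,oy+v/f,z,C) for u,v in pts]
E
python3 - <<'E'
from tr import *
P=top('T23.npy',[(258,190),(271,358),(401,352),(391,180),(258,155),(388,148)],4,240,100)
for p in P: print(p)
d=P[1]-P[0];print('long L',np.degrees(np.arctan2(d[1],d[0])))
d=P[2]-P[3];print('long R',np.degrees(np.arctan2(d[1],d[0])))
d=P[2]-P[1];print('short',np.degrees(np.arctan2(d[1],d[0])),np.linalg.norm(d))
E
```

```text
[0.42962609 0.15944223 0.07      ]
[0.43213382 0.12219573 0.07      ]
[0.46124082 0.12363195 0.07      ]
[0.45834109 0.16162666 0.07      ]
[0.42970715 0.16687356 0.07      ]
[0.45758044 0.16839399 0.07      ]
long L -86.1482052176172
long R -85.63568052949756
short 2.824826283829767 0.02914241505912504
```

>>> carry_out([
  [0.025, 0.004, 0, 0, 0, -93.5],
  [0.025, 0.004, 0, 0, 0, -93.5],
  [0.025, 0.004, 0, 0, 0, -93.5],
  [0.025, 0.004, 0, 0, 0, -93.5],
  [0.025, 0.004, 0, 0, 0, -93.5],
  [0.025, 0.004, 0, 0, 0, -93.5],
  [0.025, 0.004, 0, 0, 0, -93.5],
  [0.025, 0.004, 0, 0, 0, -93.5],
])

```text
clock: 28.2
position: [0.447, 0.1424, 0.1762]
eef_rot: [0.182, 0.983, -0.0, -0.0]
force: [0.6, -0.8, 0.5]
opening: 0.0643
```

```bash
python3 - <<'E'
from h import *
print(toolT()[:3,3],yawnow(),delta([.446,.1445,.175],93.5))
E
```

```text
[0.44704498 0.14244373 0.17623034] 69.00009207881232 ([0.0017, 0.0015, 0.0012], np.float64(-24.5))
```

>>> carry_out([
  [0.001, 0.001, 0, 0, 0, -24.5],
  [0.001, 0.001, 0, 0, 0, -24.5],
  [0.001, 0.001, 0, 0, 0, -24.5],
  [0.001, 0.001, 0, 0, 0, -24.5],
])

```text
clock: 28.6
position: [0.4465, 0.1439, 0.1763]
eef_rot: [-0.028, 1.0, -0.0, -0.0]
force: [-0.3, 0.6, 0.3]
opening: 0.0644
```

```bash
python3 - <<'E'
from h import *
T=toolT(); im=get_image('wrist'); save('w24',im); print(T[:3,3],yawnow(),delta([.446,.1445,.021],93.5),manip.observe()['joints'])
print(look('transformer_1','wrist'))
np.save('T24.npy',T)
E
```

```text
[0.44645062 0.14390135 0.17628062] 93.01171076728524 ([0.0003, 0.0005, 0.1553], np.float64(-0.49)) [ 2.12885809e-01  2.47301863e-01  1.88984826e+00 -8.61789981e-05
  1.00490512e+00 -1.41042860e+00]
[([0.4489, 0.1422, 0.0392], 0.86), ([0.4888, -0.1034, 0.0507], 0.37)]
```

View pics/w24.png

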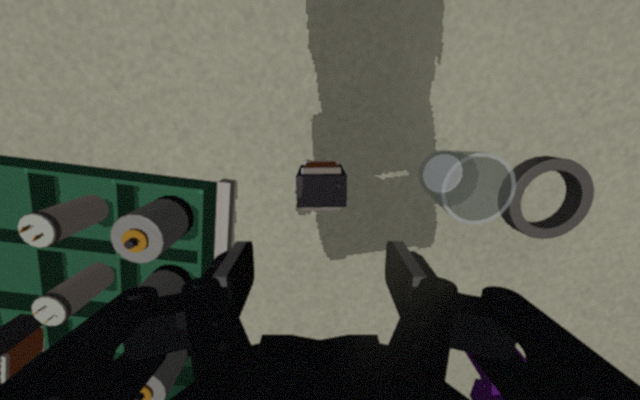

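```bash
python3 - <<'E'
from h import *
C=np.load('T24.npy')@np.array(camera_params('wrist')['mount'])
print(atz('wrist',322,192,.07,C))
E
```

```text
[0.44495999 0.14566298 0.07      ]
```

>>> carry_out([
  [0.0, 0.001, 0.05, 0, 0, -0.5],
  [0.0, 0.001, 0.09, 0, 0, -0.5],
  [0.0, 0.001, 0.125, 0, 0, -0.5],
  [0.0, 0.001, 0.148, 0, 0, -0.5],
  [0.0, 0.001, 0.155, 0, 0, -0.5],
  [0.0, 0.001, 0.155, 0, 0, -0.5],
])

```text
clock: 29.3
position: [0.446, 0.1457, 0.0212]
eef_rot: [-0.032, 0.999, -0.0, -0.001]
force: [-0.3, -0.1, 0.9]
opening: 0.064
```

>>> carry_out([
  [0, 0, 0, 0, 0, 0],
  [0, 0, 0, 0, 0, 0],
  [0, 0, 0, 0, 0, 0],
  [0, 0, 0, 0, 0, 0],
], grip=0.0, grip_force=50)

```text
clock: 29.7
position: [0.4471, 0.1461, 0.023]
eef_rot: [-0.033, 0.999, 0.0, 0.001]
force: [-0.6, -2.2, 8.6]
opening: 0.045
```

>>> carry_out([
  [0, 0, -0.03, 0, 0, 0],
  [0, 0, -0.07, 0, 0, 0],
  [0, 0, -0.11, 0, 0, 0],
  [0, 0, -0.13, 0, 0, 0],
  [0, 0, -0.13, 0, 0, 0],
])

```text
clock: 30.2
position: [0.4476, 0.1463, 0.1545]
eef_rot: [-0.033, 0.999, 0.001, 0.003]
force: [-0.8, 0.2, -3.3]
opening: 0.0454
```

```bash
python3 - <<'E'
from h import *
s=manip.observe();print(s['position'],s['opening'],yawnow());print(delta(slot(0,-.086,.15),85.7)); save('w25',get_image('wrist'))
E
```

```text
[0.4475843  0.14628835 0.15448489] 0.045424651878114876 93.74181642235938
([-0.0958, -0.3501, 0.0047], np.float64(8.04))
```

View pics/w25.png

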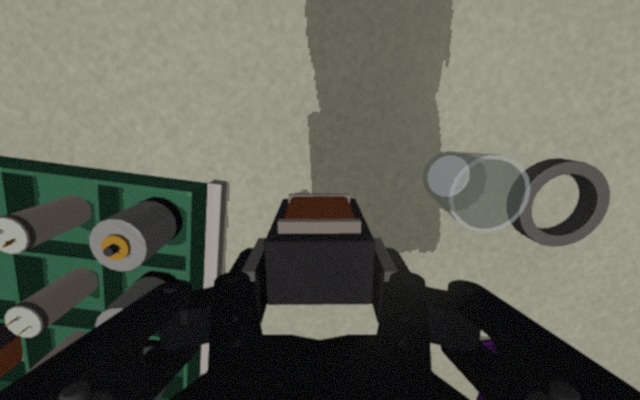

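>>> carry_out([
  [-0.096, -0.35, 0.002, 0, 0, 8],
  [-0.096, -0.35, 0.002, 0, 0, 8],
  [-0.096, -0.35, 0.002, 0, 0, 8],
  [-0.096, -0.35, 0.002, 0, 0, 8],
  [-0.096, -0.35, 0.002, 0, 0, 8],
  [-0.096, -0.35, 0.002, 0, 0, 8],
  [-0.096, -0.35, 0.002, 0, 0, 8],
  [-0.096, -0.35, 0.002, 0, 0, 8],
])

```text
clock: 31.05
position: [0.5649, -0.2011, 0.1472]
eef_rot: [0.039, 0.999, -0.0, -0.001]
force: [-0.7, 0.2, -4.0]
opening: 0.0453
```

```bash
python3 - <<'E'
from h import *
s=manip.observe();print(s['position'],s['opening'],yawnow());print(delta(slot(0,-.086,.15),85.7))
E
```

```text
[ 0.56489075 -0.20109334  0.14718533] 0.04525208494361153 85.56534335384677
([-0.0008, 0.0044, -0.0028], np.float64(-0.13))
```

>>> carry_out([
  [0, 0, 0, 0, 0, 0],
  [0, 0, 0, 0, 0, 0],
])

```text
clock: 31.25
position: [0.5639, -0.196, 0.148]
eef_rot: [0.037, 0.999, 0.001, -0.001]
force: [-0.4, 0.6, -3.2]
opening: 0.0449
```

```bash
python3 - <<'E'
from h import *
s=manip.observe();print(s['position'],s['opening'],yawnow());print(delta(slot(0,-.086,.0365),85.7)); save('w26',get_image('wrist'))
E
```

```text
[ 0.56393284 -0.19602147  0.14797553] 0.044897538177327716 85.74870679436889
([-0.0025, -0.0007, 0.1115], np.float64(0.05))
```

View pics/w26.png

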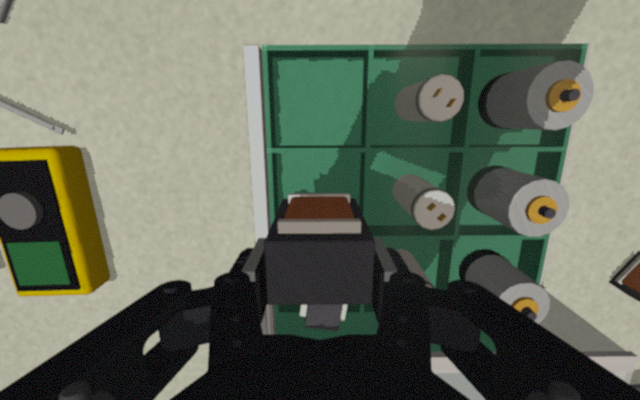

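>>> carry_out([
  [-0.0025, -0.0007, 0.04, 0, 0, 0],
  [-0.0025, -0.0007, 0.08, 0, 0, 0],
  [-0.0025, -0.0007, 0.102, 0, 0, 0],
  [-0.0025, -0.0007, 0.1115, 0, 0, 0],
  [-0.0025, -0.0007, 0.1115, 0, 0, 0],
])

```text
clock: 31.8
position: [0.5669, -0.1967, 0.0374]
eef_rot: [0.036, 0.999, 0.0, -0.001]
force: [0.2, 0.0, -2.4]
opening: 0.0449
```

>>> carry_out([
  [0, 0, 0, 0, 0, 0],
  [0, 0, 0, 0, 0, 0],
  [0, 0, 0, 0, 0, 0],
  [0, 0, -0.03, 0, 0, 0],
  [0, 0, -0.07, 0, 0, 0],
  [0, 0, -0.12, 0, 0, 0],
  [0, 0, -0.15, 0, 0, 0],
  [0, 0, -0.15, 0, 0, 0],
], grip=0.72)

```text
clock: 32.6
position: [0.5694, -0.1988, 0.1938]
eef_rot: [0.037, 0.999, -0.002, 0.004]
force: [0.6, -0.0, 0.0]
opening: 0.0614
```

```bash
python3 - <<'E'
from h import *
s=manip.observe();print(s['position'],s['opening'],yawnow());print(delta([.69,.12,.185],85.7)); save('w27',get_image('wrist'))
save('s27',get_image('side')); print(look('transformer_1','side'))
E
```

```text
[ 0.56944639 -0.19883292  0.1937553 ] 0.061353288616508544 85.75186039044969
([-0.0965, 0.3269, 0.0086], np.float64(0.05))
[([0.6936, 0.1447, 0.0367], 0.92), ([0.562, -0.1974, 0.0484], 0.89), ([0.6428, 0.3655, 0.0362], 0.75), ([0.7247, 0.3905, 0.0345], 0.58)]
```

View pics/w27.png

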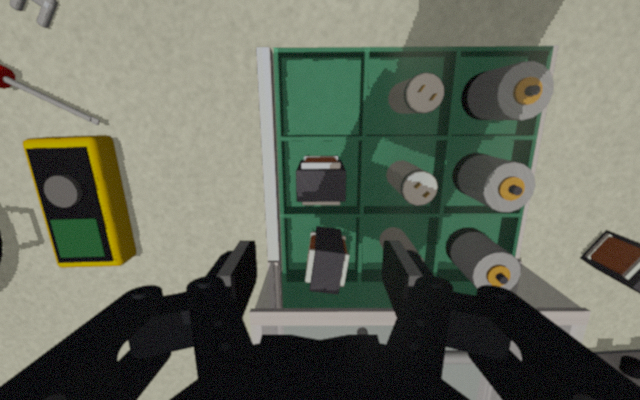

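View pics/s27.png

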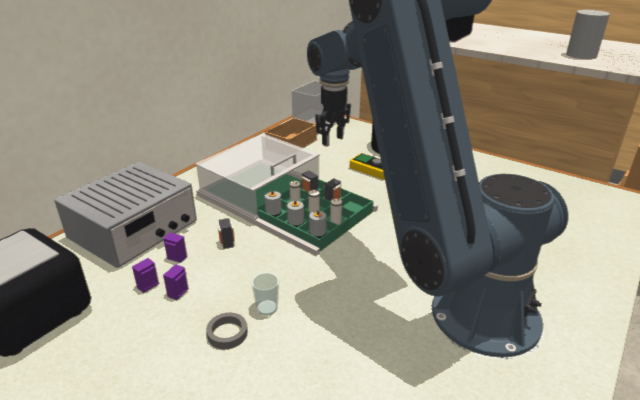

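```bash
python3 - <<'E'
from h import *
print(delta([.692,.143,.185],138))
E
```

```text
([-0.0995, 0.3491, 0.0026], np.float64(-52.25))
```

>>> carry_out([
  [-0.098, 0.348, 0, 0, 0, -52],
  [-0.098, 0.348, 0, 0, 0, -52],
  [-0.098, 0.348, 0, 0, 0, -52],
  [-0.098, 0.348, 0, 0, 0, -52],
  [-0.098, 0.348, 0, 0, 0, -52],
  [-0.098, 0.348, 0, 0, 0, -52],
  [-0.098, 0.348, 0, 0, 0, -52],
  [-0.098, 0.348, 0, 0, 0, -52],
], grip=0.75)

```text
clock: 33.55
position: [0.6907, 0.1466, 0.1857]
eef_rot: [-0.407, 0.914, 0.001, -0.001]
force: [1.0, -0.1, -1.4]
opening: 0.0643
```

>>> carry_out([
  [0, 0, 0, 0, 0, 0],
  [0, 0, 0, 0, 0, 0],
])

```text
clock: 33.75
position: [0.6902, 0.1408, 0.1869]
eef_rot: [-0.405, 0.915, 0.0, -0.001]
force: [-0.6, -0.2, -0.4]
opening: 0.0641
```

```bash
python3 - <<'E'
from h import *
T=toolT(); im=get_image('wrist'); save('w28',im); s=manip.observe();print(T[:3,3],yawnow(),s['clock'],s['opening'],s['joints'])
print(look('transformer_1','wrist'))
save('w28c',cv2.resize(im[100:250,220:420],None,fx=4,fy=4,interpolation=cv2.INTER_CUBIC))
np.save('T28.npy',T)
E
```

```text
[0.69022699 0.14078569 0.18687354] 137.68012123818016 33.8 0.0637958302068544 [ 1.34606358e-01  6.58777001e-01  1.21888273e+00 -3.22776621e-04
  1.26535214e+00 -2.26826735e+00]
[([0.7542, 0.2736, 0.0386], 0.81), ([0.6948, 0.1417, 0.0354], 0.74), ([0.6474, 0.3682, 0.0328], 0.62)]
```

View pics/w28.png

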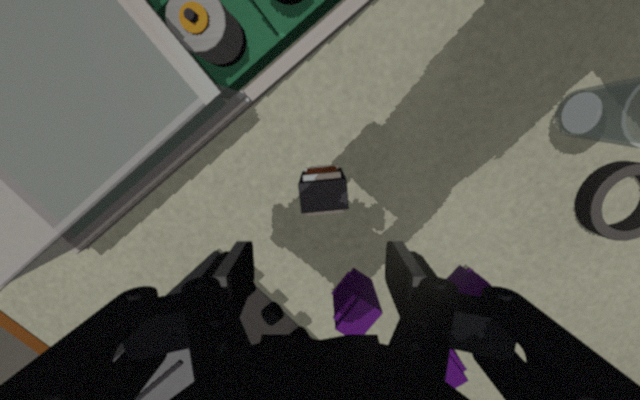

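View pics/w28c.png

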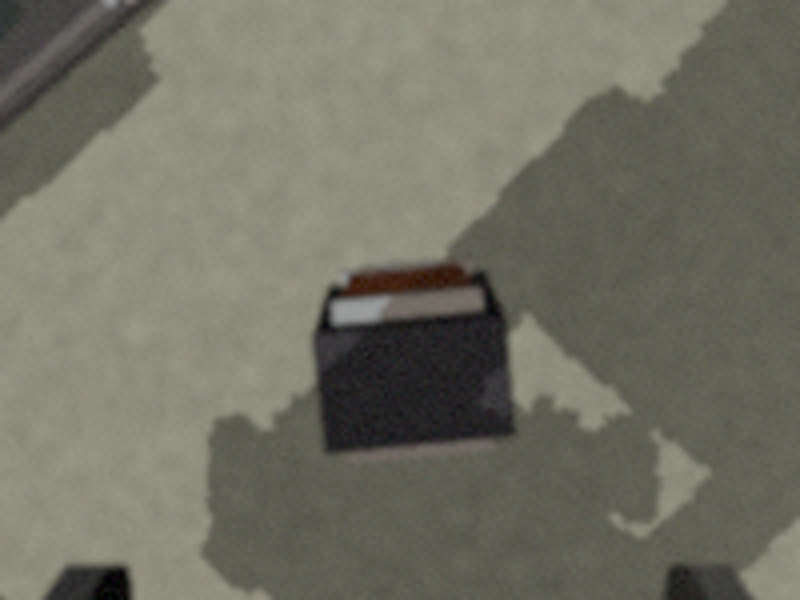

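```bash
python3 - <<'E'
from tr import *
P=top('T28.npy',[(318,338),(326,450),(514,432),(505,320)],4,220,100)
for p in P: print(p)
for a,b in [(1,2),(0,3),(1,0),(2,3)]:
    d=P[b]-P[a]; print(np.degrees(np.arctan2(d[1],d[0])),np.linalg.norm(d))
c=sum(P)/4; print(c,delta([c[0],c[1],.0225],142.5))
E
```

```text
[0.69964523 0.12305919 0.07      ]
[0.71690345 0.14420151 0.07      ]
[0.68082659 0.1709865  0.07      ]
[0.6646727 0.1491193 0.07     ]
143.40824250099783 0.044933011568071696
143.3080134641277 0.04361429894970496
-129.22434724159146 0.02729182861531388
-126.4542796331161 0.02718680762054282
[0.69051199 0.14684163 0.07      ] ([-0.005, 0.0044, 0.1653], np.float64(-4.84))
```

>>> carry_out([
  [-0.0045, 0.003, 0.05, 0, 0, -5.2],
  [-0.0045, 0.003, 0.1, 0, 0, -5.2],
  [-0.0045, 0.003, 0.135, 0, 0, -5.2],
  [-0.0045, 0.003, 0.158, 0, 0, -5.2],
  [-0.0045, 0.003, 0.165, 0, 0, -5.2],
  [-0.0045, 0.003, 0.165, 0, 0, -5.2],
])

```text
clock: 34.45
position: [0.6914, 0.1462, 0.0229]
eef_rot: [-0.445, 0.895, 0.0, -0.0]
force: [0.6, 0.4, 0.2]
opening: 0.0641
```

```bash
python3 - <<'E'
from h import *
s=manip.observe();print(s['position'],s['force'],yawnow());save('w29',get_image('wrist'))
E
```

```text
[0.6914192  0.146189   0.02285796] [0.59822644 0.41757958 0.21726988] 142.88619361823447
```

View pics/w29.png

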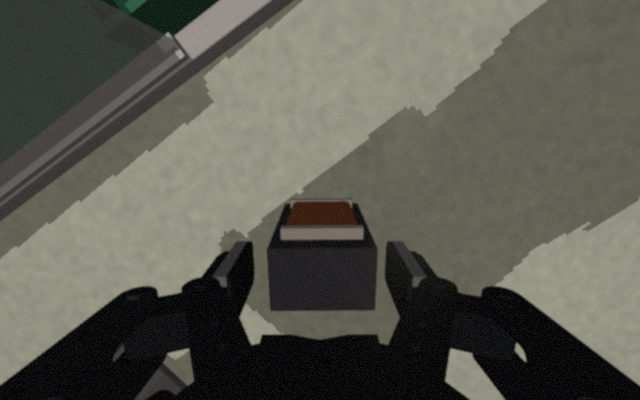

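Well aligned. Closing and lifting.

>>> carry_out([
  [0, 0, 0, 0, 0, 0],
  [0, 0, 0, 0, 0, 0],
  [0, 0, 0, 0, 0, 0],
  [0, 0, 0, 0, 0, 0],
], grip=0.0, grip_force=50)

```text
clock: 34.9
position: [0.6926, 0.1473, 0.0253]
eef_rot: [-0.446, 0.895, -0.001, 0.001]
force: [-1.4, -0.5, 6.0]
opening: 0.045
```

>>> carry_out([
  [0, 0, -0.03, 0, 0, 0],
  [0, 0, -0.07, 0, 0, 0],
  [0, 0, -0.12, 0, 0, 0],
  [0, 0, -0.16, 0, 0, 0],
  [0, 0, -0.16, 0, 0, 0],
])

```text
clock: 35.4
position: [0.6942, 0.1476, 0.1907]
eef_rot: [-0.446, 0.895, -0.002, 0.005]
force: [0.5, 0.5, -3.9]
opening: 0.0451
```

```bash
python3 - <<'E'
from h import *
s=manip.observe();print(s['position'],s['opening'],yawnow());print(delta([.56,.06,.185],100),delta(slot(-.082,-.086,.18),85.7))
E
```

```text
[0.69421011 0.14764882 0.19070567] 0.04508854797008959 142.96245519098298
([0.1508, 0.0544, 0.0041], np.float64(42.96)) ([0.3965, -0.0361, 0.0079], np.float64(57.26))
```

>>> carry_out([
  [0.395, -0.034, 0.0, 0, 0, 57.3],
  [0.395, -0.034, 0.0, 0, 0, 57.3],
  [0.395, -0.034, 0.0, 0, 0, 57.3],
  [0.395, -0.034, 0.0, 0, 0, 57.3],
  [0.395, -0.034, 0.0, 0, 0, 57.3],
  [0.395, -0.034, 0.0, 0, 0, 57.3],
  [0.395, -0.034, 0.0, 0, 0, 57.3],
  [0.395, -0.034, 0.0, 0, 0, 57.3],
])

```text
clock: 36.2
position: [0.4788, -0.1898, 0.1825]
eef_rot: [0.04, 0.999, 0.0, -0.0]
force: [0.6, -0.6, -4.2]
opening: 0.0447
```

```bash
python3 - <<'E'
from h import *
s=manip.observe();print(s['position'],s['opening'],yawnow());print(delta(slot(-.082,-.086,.15),85.7))
E
```

```text
[ 0.47879374 -0.1898023   0.18248051] 0.04474056243510762 85.44928761168084
([-0.0056, -0.0004, 0.0325], np.float64(-0.25))
```

>>> carry_out([
  [-0.004, 0, 0.02, 0, 0, 0],
  [-0.004, 0, 0.033, 0, 0, 0],
  [-0.004, 0, 0.033, 0, 0, 0],
  [-0.004, 0, 0.033, 0, 0, 0],
])

```text
clock: 36.6
position: [0.4849, -0.188, 0.1499]
eef_rot: [0.037, 0.999, 0.0, -0.0]
force: [0.2, 0.4, -3.6]
opening: 0.0449
```

```bash
python3 - <<'E'
from h import *
s=manip.observe();print(s['position'],s['opening'],yawnow());print(delta(slot(-.082,-.086,.0388),85.7)); save('w30',get_image('wrist'))
E
```

```text
[ 0.48490527 -0.18795165  0.14986793] 0.044922998567469355 85.73284457456737
([0.0003, -0.0028, 0.1111], np.float64(0.03))
```

View pics/w30.png

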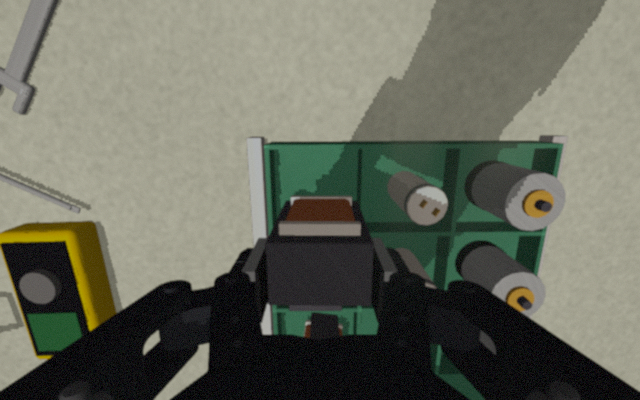

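>>> carry_out([
  [0.0005, -0.003, 0.04, 0, 0, 0],
  [0.0005, -0.003, 0.08, 0, 0, 0],
  [0.0005, -0.003, 0.102, 0, 0, 0],
  [0.0005, -0.003, 0.111, 0, 0, 0],
  [0.0005, -0.003, 0.111, 0, 0, 0],
])

```text
clock: 37.15
position: [0.4846, -0.1915, 0.0392]
eef_rot: [0.037, 0.999, 0.0, -0.0]
force: [0.1, -0.1, -4.1]
opening: 0.0447
```

>>> carry_out([
  [0, 0, 0, 0, 0, 0],
  [0, 0, 0, 0, 0, 0],
  [0, 0, 0, 0, 0, 0],
  [0, 0, -0.03, 0, 0, 0],
  [0, 0, -0.07, 0, 0, 0],
  [0, 0, -0.12, 0, 0, 0],
  [0, 0, -0.16, 0, 0, 0],
  [0, 0, -0.16, 0, 0, 0],
], grip=0.72)

```text
clock: 37.95
position: [0.4865, -0.1929, 0.2051]
eef_rot: [0.038, 0.999, -0.002, 0.005]
force: [-0.1, 0.1, -1.2]
opening: 0.0616
```

```bash
python3 - <<'E'
from h import *
s=manip.observe();print(s['position'],s['opening'],yawnow());print(delta([.645,-.118,.2],85.7)); save('w31',get_image('wrist'))
im=get_image('side'); save('s31',cv2.resize(im[120:270,180:400],None,fx=3.6,fy=3.6,interpolation=cv2.INTER_CUBIC))
im=get_image('scene'); save('sc31',im); print(look('handle','scene'))
for t in ['motor_1','transformer_1','capacitor_1']: print(t,look(t,'scene'),look(t,'side'))
E
```

```text
[ 0.486456   -0.19293968  0.20510935] 0.061582742128315764 85.66249612665705
([-0.1524, 0.0867, 0.0062], np.float64(-0.04))
[]
motor_1 [([0.4972, -0.0178, 0.0482], 0.79), ([0.5801, -0.0241, 0.0484], 0.46)] [([0.5778, -0.02, 0.0437], 0.72), ([0.4964, -0.0223, 0.043], 0.67)]
transformer_1 [([0.7301, 0.3929, 0.0369], 0.82), ([0.5637, -0.2015, 0.0475], 0.75), ([0.6494, 0.3688, 0.0348], 0.75), ([0.4854, -0.1844, 0.0445], 0.67), ([0.7571, 0.2702, 0.0372], 0.62), ([0.4334, 0.2755, -0.0005], 0.51)] [([0.7521, 0.277, 0.0332], 0.9), ([0.4837, -0.1915, 0.0457], 0.71), ([0.7236, 0.3911, 0.0335], 0.65), ([0.5625, -0.2001, 0.0471], 0.57), ([0.6435, 0.3681, 0.036], 0.55)]
capacitor_1 [([0.4883, -0.1053, 0.0446], 0.65), ([0.5759, -0.112, 0.052], 0.54)] [([0.5689, -0.1053, 0.0475], 0.7), ([0.4869, -0.105, 0.0476], 0.66), ([0.6641, -0.0272, 0.0477], 0.26)]
```

View pics/s31.png

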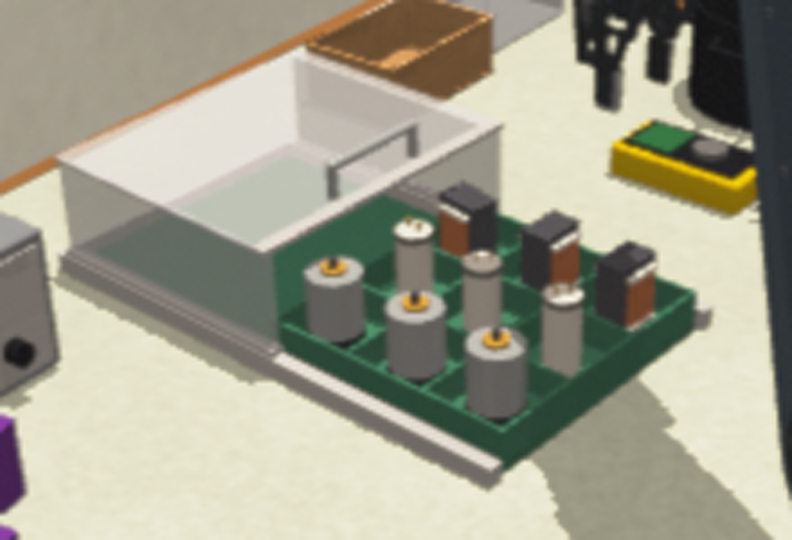

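View pics/w31.png

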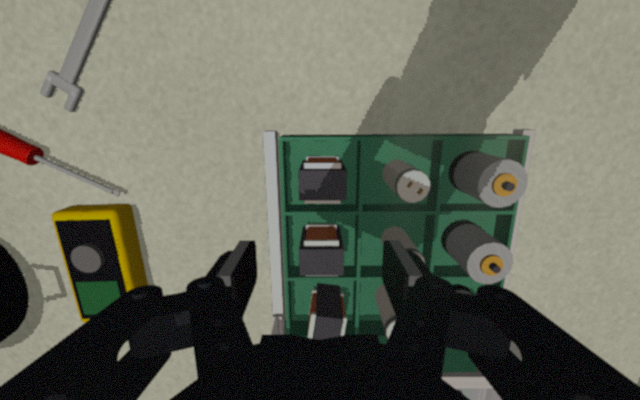

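View pics/sc31.png

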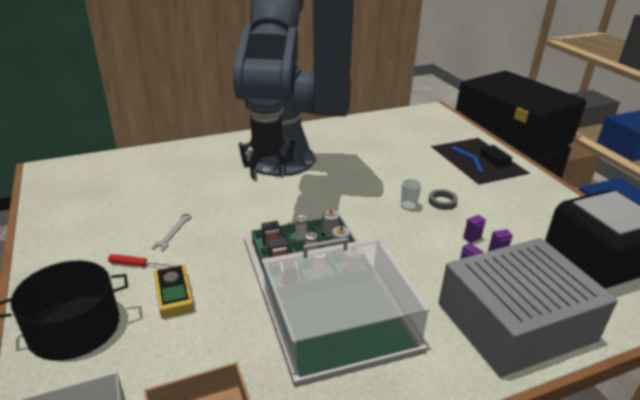

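```bash
python3 - <<'E'
from h import *
print(delta([.6955,-.1205,.21],-4.3))
E
```

```text
([-0.2056, 0.087, -0.0117], np.float64(89.95))
```

>>> carry_out([
  [-0.205, 0.087, -0.012, 0, 0, 90],
  [-0.205, 0.087, -0.012, 0, 0, 90],
  [-0.205, 0.087, -0.012, 0, 0, 90],
  [-0.205, 0.087, -0.012, 0, 0, 90],
  [-0.205, 0.087, -0.012, 0, 0, 90],
  [-0.205, 0.087, -0.012, 0, 0, 90],
  [-0.205, 0.087, -0.012, 0, 0, 90],
  [-0.205, 0.087, -0.012, 0, 0, 90],
], grip=0.65)

```text
clock: 39.25
position: [0.6951, -0.1204, 0.2102]
eef_rot: [0.598, 0.802, -0.0, -0.0]
force: [0.7, 0.5, -0.1]
opening: 0.0555
```

```bash
python3 - <<'E'
from h import *
print(toolT()[:3,3],yawnow(),delta([.6955,-.1205,.21],-4.3))
E
```

```text
[ 0.69510473 -0.12036114  0.21023772] 16.561286877660496 ([-0.0002, 0.0003, 0.0002], np.float64(20.86))
```

>>> carry_out([
  [0, 0, 0, 0, 0, 20.8],
  [0, 0, 0, 0, 0, 20.8],
  [0, 0, 0, 0, 0, 20.8],
  [0, 0, 0, 0, 0, 20.8],
])

```text
clock: 39.65
position: [0.695, -0.1206, 0.2105]
eef_rot: [0.731, 0.682, -0.0, -0.0]
force: [0.6, -0.4, 1.5]
opening: 0.0556
```

```bash
python3 - <<'E'
from h import *
print(toolT()[:3,3],yawnow()); im=get_image('wrist'); save('w32',im)
print(look('handle','wrist'),delta([.6955,-.1205,.117],-4.3),proj('wrist',[.6965,-.1205,.152]))
E
```

```text
[ 0.69496062 -0.12056485  0.21054982] -3.9470223911101576
[([0.6957, -0.1223, 0.1524], 0.77)] ([0.0001, 0.0005, 0.0938], np.float64(0.52)) [320.60353395 207.81527697]
```

View pics/w32.png

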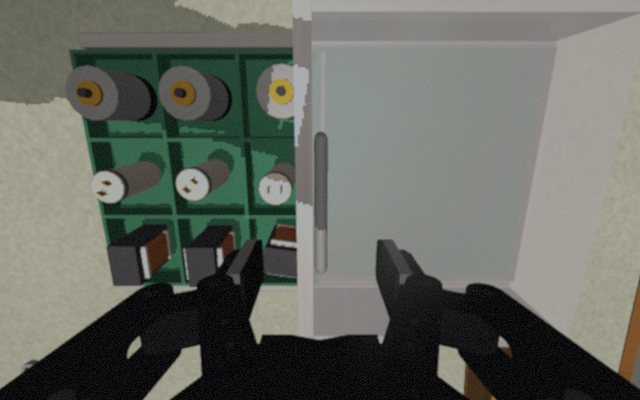

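>>> carry_out([
  [0, 0.001, 0.04, 0, 0, 0.3],
  [0, 0.001, 0.075, 0, 0, 0.3],
  [0, 0.001, 0.09, 0, 0, 0.3],
  [0, 0.001, 0.093, 0, 0, 0.3],
  [0, 0.001, 0.093, 0, 0, 0.3],
])

```text
clock: 40.25
position: [0.6966, -0.1208, 0.119]
eef_rot: [0.732, 0.681, 0.0, 0.0]
force: [-0.0, 0.1, 0.5]
opening: 0.0555
```

>>> carry_out([
  [0, 0, 0, 0, 0, 0],
  [0, 0, 0, 0, 0, 0],
  [0, 0, 0, 0, 0, 0],
  [0, 0, 0, 0, 0, 0],
  [0, 0, 0, 0, 0, 0],
], grip=0.0, grip_force=40)

```text
clock: 40.75
position: [0.6961, -0.1207, 0.1192]
eef_rot: [0.732, 0.681, 0.0, 0.0]
force: [-4.2, -0.5, 5.2]
opening: 0.0082
```

>>> carry_out([
  [0, -0.02, 0, 0, 0, 0],
  [0, -0.05, 0, 0, 0, 0],
  [0, -0.08, 0, 0, 0, 0],
  [0, -0.115, 0, 0, 0, 0],
  [0, -0.15, 0, 0, 0, 0],
  [0, -0.18, 0, 0, 0, 0],
  [0, -0.205, 0, 0, 0, 0],
  [0, -0.222, 0, 0, 0, 0],
])

```text
clock: 41.55
position: [0.4744, -0.1052, 0.1192]
eef_rot: [0.732, 0.681, 0.0, 0.002]
force: [3.1, -6.0, 1.4]
opening: 0.0082
```

>>> carry_out([
  [0, -0.006, 0, 0, 0, 0],
  [0, -0.011, 0, 0, 0, 0],
  [0, -0.013, 0, 0, 0, 0],
  [0, -0.013, 0, 0, 0, 0],
])

```text
clock: 41.95
position: [0.4623, -0.1044, 0.1191]
eef_rot: [0.732, 0.681, 0.0, 0.001]
force: [-1.7, -5.7, 5.6]
opening: 0.0084
```

```bash
python3 - <<'E'
from h import *
s=manip.observe();print(s['position'],s['opening'],s['force'])
get_image('side');print(look('handle','side'));get_image('scene');print(look('handle','scene'))
E
```

```text
[ 0.46229439 -0.10435689  0.11911607] 0.008358066763588363 [-1.69491475 -5.74153169  5.62739991]
[([0.4591, -0.1042, 0.1521], 0.58)]
[([0.4648, -0.1055, 0.1487], 0.74)]
```

>>> carry_out([
  [0, -0.002, 0, 0, 0, 0],
  [0, -0.002, 0, 0, 0, 0],
  [0, -0.002, 0, 0, 0, 0],
])

```text
clock: 42.45
position: [0.4617, -0.1043, 0.1192]
eef_rot: [0.732, 0.681, 0.001, 0.003]
force: [6.6, -4.7, -0.9]
opening: 0.0081
```

Force is building against the stop with the handle at x = 0.462, so the cover is shut. Releasing and rising clear.

>>> carry_out([
  [0, 0.001, 0, 0, 0, 0],
  [0, 0.001, 0, 0, 0, 0],
  [0, 0.001, 0, 0, 0, 0],
  [0, 0.001, 0, 0, 0, 0],
  [0, 0.001, -0.04, 0, 0, 0],
  [0, 0.001, -0.09, 0, 0, 0],
  [0, 0.001, -0.13, 0, 0, 0],
  [0, 0.001, -0.13, 0, 0, 0],
], grip=0.65)

```text
clock: 43.25
position: [0.4627, -0.1039, 0.2531]
eef_rot: [0.732, 0.681, 0.002, 0.004]
force: [0.6, -0.1, -0.6]
opening: 0.0554
```

```bash
python3 - <<'E'
from h import *
s=manip.observe();print(s['position'],s['opening'],s['force'])
save('w33',get_image('wrist')); print(look('handle','wrist'))
im=get_image('side');save('s33',cv2.resize(im[120:320,130:400],None,fx=2.9,fy=2.9,interpolation=cv2.INTER_CUBIC));print(look('handle','side'),look('glass_beaker','side'),look('tape_roll','side'),look('multimeter','side'))
for t in ['motor_1','transformer_1','capacitor_1']: print(t,look(t,'side'))
E
```

```text
[ 0.46273282 -0.10394187  0.25308464] 0.0554321311935022 [ 0.57328419 -0.07788725 -0.56877001]
[([0.4578, -0.1047, 0.1475], 0.61)]
[([0.4603, -0.1064, 0.1508], 0.65), ([0.5708, -0.4742, -0.003], 0.54)] [([0.4266, 0.2772, -0.003], 0.65)] [([0.4484, 0.3953, -0.001], 0.93)] [([0.5716, -0.4747, -0.0021], 0.81)]
motor_1 [([0.447, 0.3962, -0.0011], 0.56), ([0.4994, -0.0216, 0.0426], 0.48), ([0.4874, -0.1948, 0.048], 0.26)]
transformer_1 [([0.7516, 0.274, 0.0342], 0.95), ([0.6403, 0.3671, 0.0383], 0.94), ([0.7258, 0.3891, 0.0316], 0.59), ([0.4846, -0.1914, 0.0468], 0.58)]
capacitor_1 [([0.4864, -0.1028, 0.0484], 0.73), ([0.4834, -0.1952, 0.0474], 0.25)]
```

View pics/s33.png

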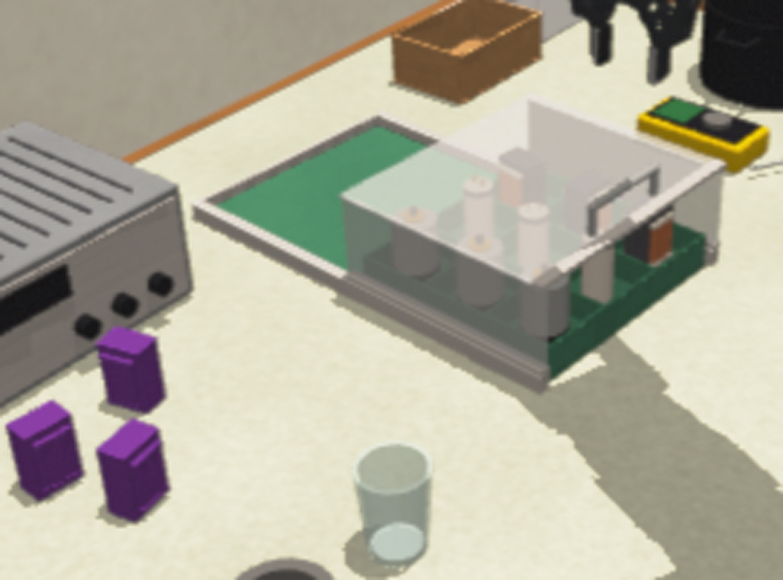

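View pics/w33.png

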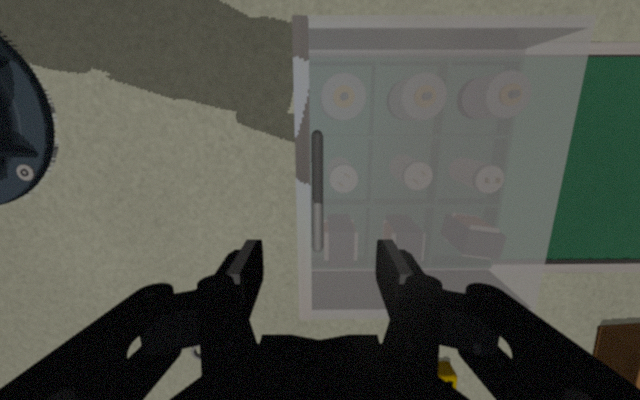

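The cover is shut, all nine compartments hold an upright part of the right kind, and the arm is clear. Handing in.

```bash
python3 - <<'E'
from h import *
print(job.sign_off())
E
```

```text
the job is handed in; nothing more can be done
None
```

I slid the cover open by about 233 mm, put all six bench parts away and shut the cover again, then handed the job in at about 43 s. The motors went in the left column, the capacitors in the middle and the transformers in the right. I put one part in each front and middle compartment.

**Last checks:** After release, the side and wrist pictures show nine upright parts in the right columns under the cover. When shut, the handle was back at x = 0.462 m, against 0.463 m at the start, and it pressed on the stop. The networks place the beaker, tape and multimeter within about 6 mm of where they began, which is about their accuracy. I never went near the spanner or screwdriver, but I did not measure their positions at the end. The purple look-alikes were left alone.

**What failed or disagreed:**
- **First grasp:** The first pinch of the handle closed on nothing. The fingertips appear to end about 19 mm short of the reported tool point, so I lowered every later grasp to match.
- **Cameras:** My pixel measurements from the scene and side cameras disagreed by 1–2 cm. I relied on the wrist camera and the networks for positions instead.

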